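Hold a freshly capped case in the corner of its jig

ROBOT

A 7-joint arm with a two-finger parallel gripper is mounted at the origin on the work surface. World frame = base frame: x ahead of the robot, y to its left, z up, the work surface at z = 0. Lengths are in m, angles in degrees, forces in N, time in s.
With the tool pointing down it reaches from about 0.35 to 0.9 m from the base axis. Payload 7.2 kg.
Tool frame: the origin (TCP) lies at the centre of the arm's flange, where the gripper is bolted on; the fingertips stand 182 mm ahead of it and the grasp point (between the pads) lies 163 mm ahead of it (hold_point_z is the distance from the TCP to the grasp point, in m); z points along the fingers, y is the direction in which the jaws open and shut (so a half turn about z gives the same grasp; the last joint's range is limited). The gripper opens to 88 mm and grips with 3 to 60 N. Pads are 20 mm wide; open, the fingers measure 115 mm over their backs; the gripper's body (75 mm by 178 mm) begins 61 mm behind the grasp point.
Start: joints at [70.52, 23.554, -0.728, 91.456, 0.321, 64.991, -4.71], TCP at [0.168, -0.602, 0.405] pointing down, gripper open.
Joint ranges: [-169.25, 169.25], [-16.82, 113.86], [-84.01, 82.57], [7.8, 145.47], [-59.2, 239.2], [7.22, 106.19], [-163.78, 163.78]. Speed limits (degrees/s): [136.94, 136.94, 172.46, 172.46, 180, 180, 180].

INTERFACE

Orientations are given as [roll, pitch, yaw] about the fixed x, y, z axes, in that order (R = Rz(yaw) Ry(pitch) Rx(roll)).
In Python, from plant import state, snapshot, camera_info, sign_off, trace, pinpoint, hold_point_z gives the robot as it stands.
- The arm moves only by the tool drive_tool, never from a script. Its argument "series" is a list that holds one entry, the list of rows, each a list of 6 numbers: the shift along the tool's x, y, z normalised to -1 to 1, where 1 is 250 mm, then the turn, a rotation vector about the tool's x, y, z normalised to -1 to 1, where 1 is 2 pi rad. A call has 1 to 10 rows; each row is the pose to reach, as a shift and turn from the pose measured when the call began, along the tool's axes at that moment, turning the shorter way round; what a row does not reach only later rows make up. A row lasts 1/8 s, in which the tool goes at most 62.5 mm and 10.7 degrees, less where a joint would pass 70% of its speed; a pose out of reach is approached as far as the arm can. A call with a number of a shift or a turn outside -1 to 1 is refused whole. A call with a gripper value outside its range is refused whole. "gripper" is the gripper command: -1 is shut, 1 is fully open, values between are in proportion, set as the call begins (left out, the last holds). The fingers move at their own pace and stop on an object; "grip_force" is the grip in N (left out, the last holds). Time passes only in rows, so rows that repeat a pose let the fingers close. It gives the time, the measured TCP pose, the force and the opening at its end, in the units of the state.
- state(): the state, without advancing time (a new reading comes with each control period).
- snapshot(name): name is "scene" or "top" or "wrist"; returns (picture, depth): 400x640x3 uint8, red, green, blue; 400x640 float32, m along the optical axis (not along the pixel's ray), 0 where there is no reading.
- camera_info(name): a dict with "vertical_fov" (degrees; the focal length in pixels is half the picture's height over the tangent of half this angle, whatever the lens; pixels are square), "cx", "cy" (the principal point, pixels), "xyz" and "orientation" of the camera in the world; the wrist camera has in their place "mount" (4x4, takes a point from camera to tool coordinates, whose origin is the TCP and whose axes are the flange's). Camera axes: x right, y down, z forward; pixel columns grow to the right and rows downward; lengths in m; the calibration is good to about 2 mm. A picture is of the moment at which its call begins: read the wrist's pose just before it. camera_info takes no time and is no camera call.
- sign_off(): hands the job in, once; it reports no verdict.
Trained networks look in the newest picture that a camera, given by its name, has taken for a name from the list of things; names that differ only in an ending like _2 or _b are one class to them, and where a whole thing is asked for, a point or a joint stands for the part that bears it (a point fixed in the world has none). Each returns a list of dicts, best first, with "confidence" (0 to 1); they miss things now and then, are a little off and sometimes report something else, mostly with a low value. They report only what shows in the picture. A call takes as long as a camera call. They do not tell look-alikes from the thing itself.
- trace(camera, name): "mask" (400x640 bool, what is visible of it) and "bbox" ([left, top, width, height] as shares, 0 to 1, of the picture: columns of its width, rows of its height, round what is visible of it).
- pinpoint(camera, name): "centre" ([row, column] as shares, 0 to 1, of the picture: columns of its width, rows of its height: a listed point, or the origin of a listed thing).
The state is a dict: "time_s": time; "joint_pos": joint angles; "qd": joint speeds; "joint_torque": joint torques, N m; "position": TCP position; "eef_rot": TCP orientation; "contact_force": force on the tool from outside, world axes, zero at the start; "torque": the same for the moment, N m; "width": finger opening in m.
Only numpy, scipy, OpenCV 4.12 (cv2) and the standard library are available. Lean on these libraries where they do the work, as an engineer would, in place of code of your own. Each camera call takes 0.05 s, during which the arm holds its last target.

TASK

The black end cap of the upright blue aluminium case has just been glued on. Lay the case on its side on the white bed of the jig, long side along the black fence, with its black cap end up against the brass stop, then press it down and sideways with one diagonal push, about 10 N, so that it bears firmly on bed and fence at once. Finish while still holding that push, and leave the spool, the jar and the brass stand where they are.

Things in the scene. Friction and masses are not known exactly. Their poses are not given: they have to be found in the camera images.
- case_center (a point): centre of the loose blue case, a rigid square bar 40 x 40 x 110 mm, about 0.25 kg (0.2 to 0.35 kg), standing upright on its black cap at the start. The point is its middle, 55 mm above the cap's face; its z axis runs along the length from the cap towards the other end, x and y are square to the flat sides
- case_foot (a point): centre of the outer face of the case's black cap (the cap is the last 12 mm of the same bar): the underside when it stands upright; axes as case_center
- jig_corner (a point): inner corner of the jig, on the top of the bed where fence and stop meet. x runs along the fence and out through the stop, y runs square into the fence, z up; the bed's top is 14 mm above the table. The jig is fixed to the table. From this corner the free bed stretches 165 mm to -x and 115 mm to -y. Seated, the case's centre is at (-55, -20, 20) mm here
- jig: the whole fixed jig on its black rubber sheet 190 x 150 mm; origin at the centre of its underside on the table, axes parallel to jig_corner, which lies at (75, 50, 14) mm here
- bed: fixed flat bed of the jig, smooth slippery white plastic (friction about 0.2), 180 x 130 mm, top 14 mm above the table; its friction still takes up part of a sideways push while the case is pressed down; origin and axes as jig
- fence: fixed black fence, as slippery as the bed, 170 mm long, 13 mm thick, 50 mm high above the bed (taller than the lying case); origin and axes as jig, its inner face at y = 50 mm there
- stop: fixed brass stop block across the end of the bed, 75 mm wide from the fence, 14 mm thick, 25 mm high above the bed; origin and axes as jig, its inner face at x = 75 mm there
- case: the blue case itself; origin at the centre of the cap's outer face, axes as case_center
- solder_spool: bystander: black-rimmed solder spool lying flat, 56 mm across, 28 mm high; origin at the centre of its underside
- screw_jar: bystander: amber glass jar with steel lid, 54 mm across, 70 mm high; origin at the centre of its underside
- brass_stand: bystander: brass block 50 x 35 x 22 mm with a copper stub on top, 34 mm high in all; origin at the centre of its underside
There are look-alikes about, which are no part of the job. Of the things like the case, leave any that is pink or red; of the rest the larger one is meant.

How it is judged:
By the outcome, as a careful person would: the job done as asked, in the order asked, and still so for the second after the job is handed in, while the arm keeps its last pose, push and grip.
It also fails if it takes over 64 s, if anything falls off the work surface, if the arm or the gripper's body presses on something with over 40 N, if the wrist force passes 120 N, or if a joint passes its speed limit or range.

## Working session

There is one attempt and no reset: what is moved stays moved. The work goes in short steps, Python scripts to look and compute and a tool call to move; the robot and the scene stay as the last step left them, time stands still between calls to the robot, and variables do not carry over. Pictures are saved under pics/ and viewed, and the job is handed in when it is done.

Besides the shell and the picture viewer there is one more tool, called by a JSON object that holds its "op" and its "data", one argument or row to a line. drive_tool: Moves the arm, as the interface text tells. Scaled input: -1 to 1 covers 250 mm each way for a shift and 2 pi rad each way for a turn. Its arguments: {"type":"object","properties":{"series":{"type":"array","items":{"type":"array","items":{"type":"array","items":{"type":"number","minimum":-1,"maximum":1}}}},"gripper":{"type":"number"},"grip_force":{"type":"number"}},"required":["series"]}

```bash
mkdir -p pics; ls; cat > h.py <<'E'
import numpy as np, cv2
from scipy.spatial.transform import Rotation as R
from plant import *
def Rot(o): return R.from_euler('xyz',o,degrees=True).as_matrix()
def camT(n,st=None):
    c=camera_info(n)
    if 'mount' in c:
        T=np.eye(4);T[:3,:3]=Rot(st['eef_rot']);T[:3,3]=st['position'];M=T@np.array(c['mount'])
    else:
        M=np.eye(4);M[:3,:3]=Rot(c['orientation']);M[:3,3]=c['xyz']
    f=200/np.tan(np.radians(c['vertical_fov'])/2)
    return M,f,c['cx'],c['cy']
def cloud(n,dep,st=None):
    M,f,cx,cy=camT(n,st)
    v,u=np.mgrid[:400,:640]
    P=np.stack([(u-cx)/f*dep,(v-cy)/f*dep,dep],-1)
    P=P@M[:3,:3].T+M[:3,3]; P[dep==0]=np.nan
    return P
def save(n,p): cv2.imwrite('pics/'+n,p[...,::-1])
E
python3 - <<'E'
from h import *
s=state();print(s);print(hold_point_z)
for n in("scene","top"):
    print(camera_info(n));p,d=snapshot(n);save(n+'0.png',p);np.savez(n+'0.npz',p=p,d=d)
print(camera_info("wrist"))
for n in("scene","top"):
  for t in("case","jig","jig_corner","case_center","case_foot","solder_spool","screw_jar","brass_stand"):
    for r in pinpoint(n,t): print(n,t,round(r['confidence'],2),np.round(np.array(r['centre'])*[400,640],1))
E
```

```text
pics
{'time_s': 0.0, 'joint_pos': array([70.51877159, 23.59862429, -0.72919552, 91.50339129,  0.32132102,
       64.99032524, -4.70999006]), 'qd': array([-0.05353476, -0.01606273,  0.06082793,  0.02950287, -0.06452639,
       -0.03298394, -0.03800583]), 'joint_torque': array([-4.60390165e-04, -5.87951410e+01,  6.41349703e-01, -2.91067064e+01,
       -5.40304289e-02,  1.85177510e-02,  1.32855021e-04]), 'position': array([ 0.16772537, -0.60184985,  0.40382862]), 'eef_rot': array([-1.79909938e+02,  6.48511584e-03,  1.55757698e+01]), 'contact_force': array([-0.81417311,  0.05214827,  0.64323642]), 'torque': array([ 0.021868  ,  0.01791644, -0.07920643]), 'width': 0.08755099101111287}
0.1633
{'vertical_fov': 53.108421133627374, 'cx': 319.0693225265734, 'cy': 206.77704638800722, 'xyz': array([ 0.95094932, -0.60688611,  0.70944292]), 'orientation': array([-131.70221701,   -0.99440068,   29.72920655])}
{'vertical_fov': 43.581642563648124, 'cx': 325.38848269574663, 'cy': 200.26866903296465, 'xyz': array([0.40161271, 0.032711  , 1.22706094]), 'orientation': array([-171.71339929,   -0.25724437,
[... 958 characters left out ...]
.8 366.5]
scene screw_jar 0.79 [282.1 350.9]
scene brass_stand 0.6 [150.1 330.3]
top case 0.83 [278.1 431.7]
top case 0.81 [237.3 458. ]
top case 0.74 [218.8 416.7]
top jig 0.73 [224.2 282.9]
top jig_corner 0.8 [195.9 261. ]
top case_center 0.95 [217.7 421.7]
top case_center 0.85 [184.2 429.5]
top case_center 0.68 [277.2 435.8]
top case_center 0.64 [235.6 460.5]
top case_foot 0.79 [220.1 420.2]
top case_foot 0.76 [278.4 429.9]
top case_foot 0.75 [242.5 457.1]
top case_foot 0.64 [185.8 425.2]
top case_foot 0.4 [132.6 370.4]
top case_foot 0.2 [219.4 413.4]
top solder_spool 0.85 [195.4 201.7]
top solder_spool 0.48 [196.  262.2]
top screw_jar 0.65 [130.5 372.5]
top brass_stand 0.86 [248.7 188.9]
```

View pics/scene0.png

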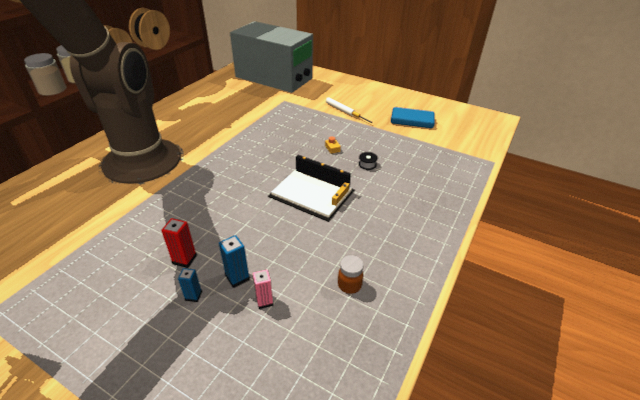

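View pics/top0.png

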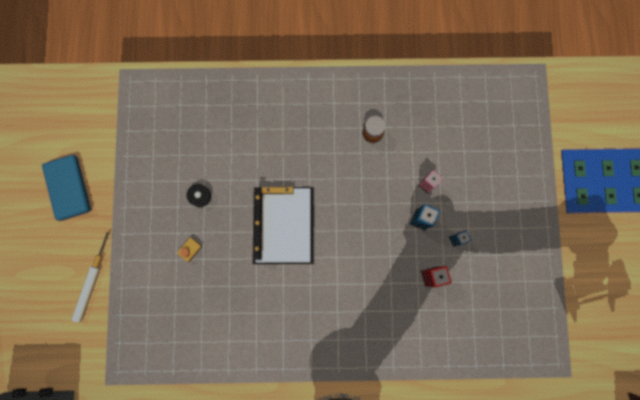

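```bash
python3 - <<'E'
import cv2
s=cv2.imread('pics/scene0.png');t=cv2.imread('pics/top0.png')
a=cv2.resize(s[210:330,150:310],(800,600),interpolation=2);cv2.imwrite('pics/sc.png',a)
a=cv2.resize(t[150:300,160:360],(800,600),interpolation=2);cv2.imwrite('pics/tc.png',a)
a=cv2.resize(t[150:300,340:540],(800,600),interpolation=2);cv2.imwrite('pics/tc2.png',a)
E
```

```text
(no output)
```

View pics/sc.png

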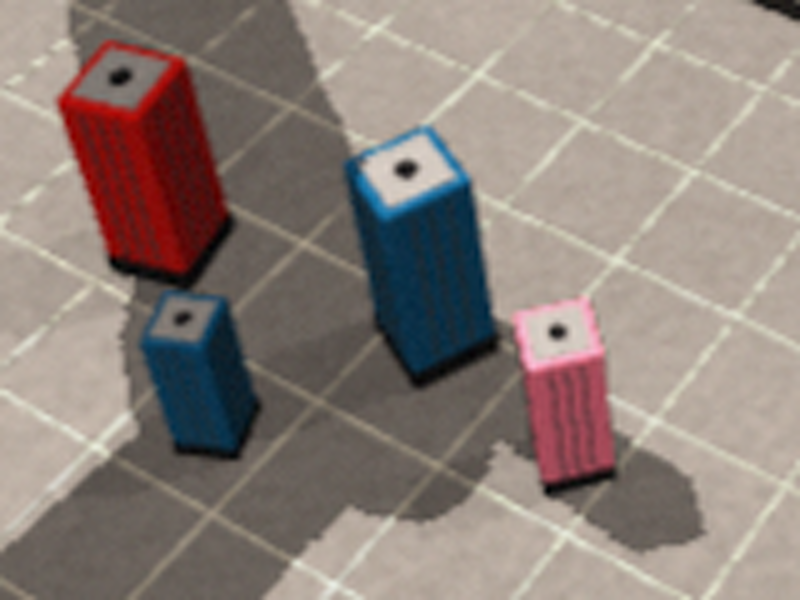

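View pics/tc.png

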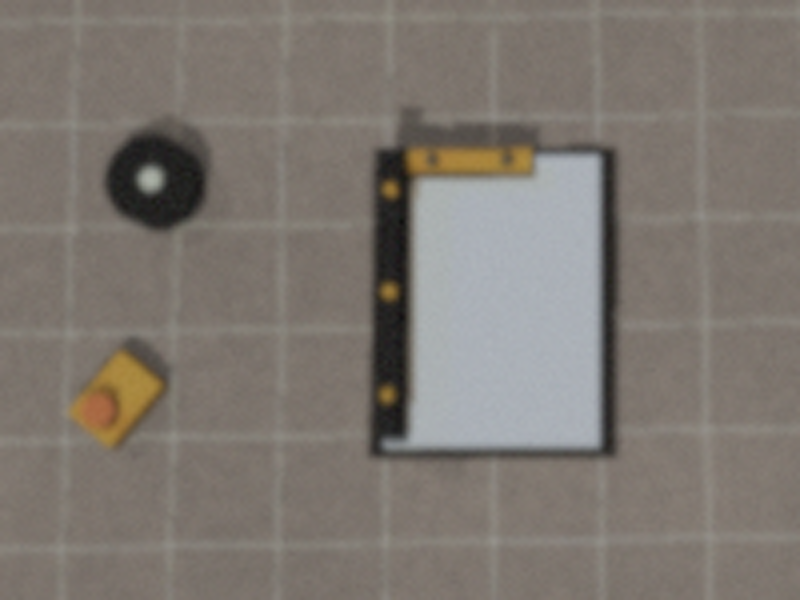

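```bash
python3 - <<'E'
from h import *
d=np.load('top0.npz')['d'];P=cloud('top',d)
def show(c,r):
    for rr in range(*r):
        print(rr,[ '%d,%d,%d'%tuple(np.nan_to_num(P[rr,cc]*1000)) for cc in range(*c)])
show((250,320,6),(180,270,8))
# objects clusters
for n,(c0,c1,r0,r1) in dict(blue=(405,445,198,235),small=(445,475,228,248),red=(415,455,262,292),pink=(415,445,165,195),jar=(358,390,108,146),spool=(182,216,178,212),stand=(175,205,233,265)).items():
    Q=P[r0:r1,c0:c1].reshape(-1,3);Q=Q[Q[:,2]>0.012];zt=np.nanpercentile(Q[:,2],95)
    T=Q[Q[:,2]>zt-0.008]
    print(n,zt,T.mean(0),len(T),cv2.minAreaRect((T[:,:2]*1000).astype(np.float32)))
d=np.load('scene0.npz')['d'];P=cloud('scene',d)
for n,(c0,c1,r0,r1) in dict(blue=(215,255,230,290),jar=(330,370,250,295),spool=(355,380,148,170),stand=(322,345,134,154)).items():
    Q=P[r0:r1,c0:c1].reshape(-1,3);Q=Q[Q[:,2]>0.012];zt=np.nanpercentile(Q[:,2],98)
    T=Q[Q[:,2]>zt-0.006]
    print(n,zt,T.mean(0),len(T),cv2.minAreaRect((T[:,:2]*1000).astype(np.float32)))
E
```

```text
180 ['633,210,4', '634,196,-1', '634,181,-3', '633,166,0', '632,151,1', '631,136,6', '632,121,1', '632,106,1', '632,91,1', '631,76,4', '631,61,1', '631,46,-1']
188 ['613,211,1', '602,187,64', '607,177,36', '605,161,42', '606,147,40', '606,133,38', '606,119,36', '605,104,39', '611,91,1', '610,76,5', '611,62,1', '611,47,-1']
196 ['593,211,0', '583,187,65', '589,178,27', '590,164,16', '591,150,9', '590,135,16', '590,120,13', '590,106,13', '589,91,13', '589,76,12', '590,62,3', '591,47,-1']
204 ['573,210,3', '564,187,63', '570,178,20', '571,164,14', '570,150,16', '570,135,14', '571,121,9', '570,106,12', '569,91,17', '569,76,16', '571,62,2', '571,47,0']
212 ['553,211,0', '545,187,62', '550,178,19', '550,164,17', '551,150,13', '550,135,15', '550,121,11', '550,106,11', '550,91,15', '549,77,15', '550,62,7', '550,47,3']
220 ['533,210,4', '526,187,66', '531,178,18', '531,164,14', '531,150,10', '530,135,20', '531,121,14', '530,106,14', '530,92,12', '530,77,14', '530,62,7', '531,48,0']
228 ['514,211,-2', '508,188,59', '512,179,16', '512,164,14', '512,150,13', '512,136,10', '511,121,11', '511,106,
[... 2008 characters left out ...]
38.14692687988281), 66.71370697021484)
blue 0.111684891710159 [ 0.5307145  -0.20802346  0.10998588] 309 ((529.701416015625, -206.85833740234375), (40.3590087890625, 41.1678352355957), 63.70978546142578)
jar 0.07179544469018855 [ 0.75141114 -0.09764917  0.06978794] 342 ((751.1952514648438, -96.61146545410156), (47.36048126220703, 46.134498596191406), 87.91171264648438)
spool 0.03020073062213657 [0.59708799 0.33421589 0.02745485] 166 ((596.885009765625, 335.65869140625), (51.36112976074219, 57.12931442260742), 25.155656814575195)
stand 0.03465075395148399 [0.45705966 0.36238469 0.032566  ] 25 ((456.36956787109375, 365.07720947265625), (21.79680824279785, 18.569652557373047), 75.15798950195312)
```

The things like the case, by scene-camera pixel (column, row):
- Red bar at (180,243) and pink bar at (262,288): excluded by colour.
- Small blue bar at (190,284), about 75 mm tall and 27 mm across.
- Large blue bar at (234,260), about 110 mm tall and 40 mm across. **This is the case**, as the larger of the two left, and the enlarged crop confirms it.

The jig is axis-parallel, with the fence on +y and the stop on +x. Next I'll make some exploratory moves to learn the kinematics.

{"op": "drive_tool", "data": {
  "series": [
    [[0.5,-0.3,0,0,0.05,0],[0.8,-0.5,0,0,0.08,0],[0.8,-0.5,0,0,0.08,0],[0.8,-0.5,0,0,0.08,0],[0.8,-0.5,0,0,0.08,0]]
  ],
  "gripper": 1
}}

```text
time_s: 1.52
position: [0.3293, -0.4248, 0.4052]
eef_rot: [-180.0, -28.9, 15.9]
contact_force: [-0.1, -0.2, 0.7]
width: 0.0882
```

```bash
cat > log.py <<'E'
from h import *
import json
s=state()
with open('log.jsonl','a') as f: f.write(json.dumps([list(s['joint_pos']),list(s['position']),list(s['eef_rot'])])+'\n')
print(s['time_s'],np.round(s['joint_pos'],1),np.round(s['position'],4),np.round(s['eef_rot'],2),np.round(s['contact_force'],1),s['width'])
E
python3 log.py
```

```text
1.525 [ 69.1  14.8 -16.  107.6 -29.8  51.6  -2.6] [ 0.3293 -0.4248  0.4052] [-180.    -28.85   15.92] [-0.1 -0.2  0.7] 0.0882130887966197
```

{"op": "drive_tool", "data": {
  "series": [
    [[0,0,0,0.05,0,0],[0,0,0,0.1,0,0.03],[0,0,0,0.1,0,0.05],[0,0,0,0.1,0,0.05],[0,0,0,0.1,0,0.05]]
  ]
}}

```text
time_s: 2.15
position: [0.3287, -0.4261, 0.4039]
eef_rot: [-135.8, -22.1, -2.3]
contact_force: [-0.1, -0.7, -0.4]
width: 0.0876
```

```bash
python3 log.py
```

```text
2.15 [ 69.4  26.4 -14.6  96.3 -33.4  87.5 -18.1] [ 0.3287 -0.4261  0.4039] [-135.78  -22.09   -2.35] [-0.1 -0.7 -0.4] 0.08760397422562705
```

{"op": "drive_tool", "data": {
  "series": [
    [[0,0,0,-0.05,0,0],[0,0,0,-0.1,0,-0.03],[0,0,0,-0.14,0,-0.08],[0,0,0.0,-0.18,0,-0.1],[0,0,0,-0.2,0,-0.1],[0,0,0.1,-0.2,0,-0.1],[0,0,0.2,-0.2,0,-0.1]]
  ]
}}

```text
time_s: 3.02
position: [0.3437, -0.3922, 0.3729]
eef_rot: [142.8, -23.9, 31.4]
contact_force: [2.9, -0.3, 0.6]
width: 0.0878
```

```bash
python3 log.py
```

```text
3.025 [ 74.4  10.4 -29.7 123.5 -47.9   8.3  25.6] [ 0.3437 -0.3922  0.3729] [142.8  -23.91  31.42] [ 2.9 -0.3  0.6] 0.08783786795418722
```

```bash
cat > kin.py <<'E'
import numpy as np, json
from scipy.spatial.transform import Rotation as R
from scipy.optimize import least_squares
AL=np.radians([0,-90,90,90,90,90,-90])
def fk(q,p):
    a=[0,0,0,p[3],p[4],0,p[5]]; d=[p[0],0,p[1],0,p[2],0,p[6]]
    qq=np.radians(np.asarray(q)+p[7:14])
    T=np.eye(4)
    for i in range(7):
        ca,sa=np.cos(AL[i]),np.sin(AL[i]);c,s=np.cos(qq[i]),np.sin(qq[i])
        T=T@np.array([[c,-s,0,a[i]],[s*ca,c*ca,-sa,-d[i]*sa],[s*sa,c*sa,ca,d[i]*ca],[0,0,0,1]])
    return T
def rotm(o): return R.from_euler('xyz',o,degrees=True).as_matrix()
P0=np.array([.267,.293,.3425,.0525,.0775,.076,.097,-145,0,0,0,0,0,0],float)
if __name__=='__main__':
    D=[[[70.51877159,23.59862429,-0.72919552,91.50339129,0.32132102,64.99032524,-4.70999006],[0.16772537,-0.60184985,0.40382862],[-179.909938,0.00648511584,15.5757698]]]
    D+=[json.loads(l) for l in open('log.jsonl')]
    def res(p):
        r=[]
        for q,x,o in D:
            T=fk(q,p); r+=list((T[:3,3]-x)*1000)
            r+=list(np.degrees(R.from_matrix(T[:3,:3].T@rotm(o)).as_rotvec())*3)
        return np.array(r+list((p-P0)[:7]*20)+list((p-P0)[8:]*.3))
    s=least_squares(res,P0);print(np.round(s.x,4),s.cost);print(np.round(res(s.x)[:6*len(D)].reshape(-1,6),1))
    np.save('kin.npy',s.x)
E
python3 kin.py
```

```text
[ 5.750000e-01  8.125000e-01  1.540000e-02  1.143000e-01 -7.224000e-01
 -4.030000e-02  2.582000e-01 -1.806010e+02  9.119830e+01 -5.233310e+01
 -6.757420e+01 -4.663800e+01 -1.474855e+02 -9.117820e+01] 11998.180198883212
[[ 30.5   8.5  18.2 -49.9  -6.8 -31.5]
 [-38.1 -37.5 -24.5  19.6  47.9  13. ]
 [-10.1   6.9  -3.2  -6.1   3.4  62.7]
 [ 17.5  23.2   9.4  26.6  -8.6 -47. ]]
```

```bash
cat > fit.py <<'E'
import numpy as np, json, itertools
from scipy.spatial.transform import Rotation as R
from scipy.optimize import least_squares
D=[[[70.51877159,23.59862429,-0.72919552,91.50339129,0.32132102,64.99032524,-4.70999006],[0.16772537,-0.60184985,0.40382862],[-179.909938,0.00648511584,15.5757698]]]
D+=[json.loads(l) for l in open('log.jsonl')]
Q=np.array([d[0] for d in D]);X=np.array([d[1] for d in D]);O=R.from_euler('xyz',[d[2] for d in D],degrees=True)
out=[]
for s in itertools.product([1,-1],repeat=7):
    for b0 in (-145,35):
        def ori(p):
            q=Q*np.array(s)+np.r_[p[0],p[1],p[2],p[3],p[4],p[5],p[6]]
            return R.from_euler('ZYZYZYZ'[:3],q[:,:3],degrees=True)*R.from_euler('YZY',q[:,3:6],degrees=True)*R.from_euler('z',q[:,6],degrees=True)*R.from_euler('y',180,degrees=True)
        for o7 in (0,180):
            p0=np.array([b0 if s[0]>0 else b0-2*-70.5*0-2*(-70.5)*0,0,0,0,0,0,o7],float)
            # choose yaw so that first datum approx
            def f(p): return np.r_[np.degrees((ori(p).inv()*O).as_rotvec()).ravel(),(p-p0)[1:]*.2]
            r=least_squares(f,p0,max_nfev=30);out.append((r.cost,s,b0,o7,np.round(r.x,1)))
out.sort(key=lambda t:t[0])
for o in out[:6]:print(o)
E
python3 fit.py
```

```text
(np.float64(378.63417527343046), (1, -1, -1, -1, 1, 1, 1), 35, 0, array([274.7,  60.9, -33.1,  26.4, -35.8, -20.4, -81.2]))
(np.float64(378.6341755717537), (1, 1, -1, 1, 1, -1, 1), -145, 180, array([ 94.7, -60.9, -33.1, -26.4, -35.8,  20.4,  98.8]))
(np.float64(378.63417585477947), (1, -1, -1, -1, 1, 1, 1), -145, 0, array([-85.3,  60.9, -33.1,  26.4, -35.8, -20.4, -81.2]))
(np.float64(378.63418629221667), (1, 1, -1, 1, 1, -1, 1), 35, 180, array([ 94.7, -60.9, -33.1, -26.4, -35.8,  20.4,  98.8]))
(np.float64(386.793291537373), (-1, -1, -1, -1, 1, 1, 1), 35, 0, array([ 64.3,  61.6, -41.6,  25.9, -39.6, -16.1, -82.1]))
(np.float64(386.79329307982505), (-1, 1, -1, 1, 1, -1, 1), -145, 180, array([-115.7,  -61.6,  -41.6,  -25.9,  -39.6,   16.1,   97.9]))
```

```bash
sed -i "s/\*R.from_euler('y',180,degrees=True)//; s/out\[:6\]/out[:4]/" fit.py; python3 fit.py
```

```text
(np.float64(150.38429351582272), (-1, -1, -1, -1, -1, -1, -1), -145, 0, array([-184. ,    1.8,    9.3,   -2.7,   -2.5,    2.6,  -83.5]))
(np.float64(150.3842935158839), (-1, -1, -1, -1, -1, -1, -1), 35, 0, array([-184. ,    1.8,    9.3,   -2.7,   -2.5,    2.6,  -83.5]))
(np.float64(150.38429351592728), (-1, 1, -1, 1, -1, 1, -1), -145, 180, array([-364. ,   -1.8,    9.3,    2.7,   -2.5,   -2.6,   96.5]))
(np.float64(150.38429352064904), (-1, 1, -1, 1, -1, 1, -1), 35, 180, array([-4. , -1.8,  9.3,  2.7, -2.5, -2.6, 96.5]))
```

```bash
sed -i "s/o7 in (0,180)/o7 in (90,-90,0)/; s/b0 in (-145,35)/b0 in (0,180)/" fit.py; python3 fit.py
```

```text
(np.float64(5.104480587319895e-15), (-1, -1, -1, -1, -1, -1, -1), 180, -90, array([180.,  -0.,  -0.,   0.,  -0.,  -0., -90.]))
(np.float64(5.104481819767304e-15), (-1, 1, -1, 1, -1, 1, -1), 0, 90, array([-0.,  0., -0., -0., -0.,  0., 90.]))
(np.float64(30.40438523665182), (1, -1, -1, -1, -1, -1, -1), 0, -90, array([ 48. ,  -0.8,  -9.3,   0. ,   4.1,   0.9, -91.9]))
(np.float64(30.404385238281005), (1, 1, -1, 1, -1, 1, -1), 0, 90, array([-132. ,    0.8,   -9.3,   -0. ,    4.1,   -0.9,   88.1]))
```

{"op": "drive_tool", "data": {
  "series": [
    [[0.2,-0.2,-0.2,0.05,0,0.02],[0.4,-0.3,-0.3,0.1,0,0.1],[0.4,-0.3,-0.3,0.15,0.05,0.15],[0.4,-0.3,-0.3,0.15,0.1,0.2],[0.4,-0.3,-0.3,0.15,0.1,0.2],[0.4,-0.3,-0.3,0.15,0.1,0.2],[0.4,-0.3,-0.3,0.15,0.1,0.2],[0.4,-0.3,-0.3,0.15,0.1,0.2]]
  ]
}}

```text
time_s: 4.03
position: [0.3649, -0.2578, 0.4116]
eef_rot: [-154.8, -43.4, -13.5]
contact_force: [0.3, 0.4, -1.5]
width: 0.0878
```

```bash
python3 log.py
```

```text
4.025 [ 94.2   9.3 -52.9 123.  -58.2  43.   -8.6] [ 0.3649 -0.2578  0.4116] [-154.76  -43.43  -13.54] [ 0.3  0.4 -1.5] 0.08780506239535253
```

{"op": "drive_tool", "data": {
  "series": [
    [[0,0,0.1,0.0,0.05,-0.03],[0,0,0.2,0.0,-0.1,-0.1],[0,0,0.3,0.0,-0.15,-0.15],[0,0,0.4,0.0,-0.15,-0.15],[0,0,0.4,0.0,-0.15,-0.15],[0,0,0.4,0.0,-0.15,-0.15]]
  ]
}}

```text
time_s: 4.78
position: [0.4356, -0.2313, 0.3465]
eef_rot: [178.5, -13.4, 38.0]
contact_force: [-0.3, 1.0, -0.9]
width: 0.0878
```

```bash
python3 log.py; python3 log.py >/dev/null; cat > kin.py <<'E'
import numpy as np, json
from scipy.spatial.transform import Rotation as R
S=np.array([-1,1,-1,1,-1,1,-1]);AX='zyzyzyz';OFF=np.array([0,0,0,0,0,0,90.])
def Rs(q):
    q=np.asarray(q)*S+OFF;M=R.identity();L=[M.as_matrix()]
    for i in range(7):
        M=M*R.from_euler(AX[i],q[i],degrees=True);L.append(M.as_matrix())
    return L
def load():
    D=[[[70.51877159,23.59862429,-0.72919552,91.50339129,0.32132102,64.99032524,-4.70999006],[0.16772537,-0.60184985,0.40382862],[-179.909938,0.00648511584,15.5757698]]]
    return D+[json.loads(l) for l in open('log.jsonl')]
def fit(lam=1e-4):
    D=load();A=[];b=[]
    for q,x,o in D:
        L=Rs(q)
        A.append(np.hstack(L[:8]));b+=x
    A=np.vstack(A);b=np.array(b)
    p0=np.array([[0,0,.28],[0,0,0],[0,0,.3],[.06,0,0],[-.08,0,.35],[0,0,0],[.08,0,.1],[0,0,0]],float).ravel()
    p=p0+np.linalg.solve(A.T@A+lam*np.eye(24),A.T@(b-A@p0))
    return p.reshape(8,3),(A@p-b).reshape(-1,3)
if __name__=='__main__':
    for lam in(1e-3,1e-5):
        p,r=fit(lam);print(np.round(p*1000,1));print(np.round(r*1000,1))
E
python3 kin.py
```

```text
4.775 [ 5.980e+01  1.730e+01 -3.950e+01  1.141e+02  1.000e-01  4.440e+01
 -2.980e+01] [ 0.4356 -0.2313  0.3465] [178.51 -13.42  38.  ] [-0.3  1.  -0.9] 0.08784608580792169
[[-3.500e+00  8.000e-01  2.776e+02]
 [ 9.700e+00 -1.940e+01 -2.400e+00]
 [-6.200e+00 -1.940e+01  4.083e+02]
 [-1.800e+00 -4.600e+00  1.083e+02]
 [-2.310e+01 -4.600e+00  3.972e+02]
 [ 4.800e+00 -1.600e+00  4.720e+01]
 [-4.500e+00 -1.600e+00  1.381e+02]
 [ 5.700e+00  2.000e-01  3.810e+01]]
[[-0.5  0.7 -0.3]
 [ 0.1 -1.   0.1]
 [ 0.4 -0.  -0.1]
 [ 0.5  0.1 -0.2]
 [-0.2 -0.  -0.3]
 [-0.2  0.1  0.4]
 [-0.2  0.1  0.4]]
[[-1.000e-01  0.000e+00  2.818e+02]
 [ 2.000e-01 -1.470e+01  1.800e+00]
 [-1.000e-01 -1.470e+01  4.167e+02]
 [-1.000e-01 -9.300e+00  1.167e+02]
 [-5.000e-01 -9.300e+00  4.012e+02]
 [ 1.000e-01 -2.000e-01  5.120e+01]
 [-1.000e-01 -2.000e-01  1.386e+02]
 [ 1.000e-01  0.000e+00  3.860e+01]]
[[-0.  0. -0.]
 [-0. -0.  0.]
 [ 0. -0. -0.]
 [ 0.  0. -0.]
 [-0.  0. -0.]
 [-0.  0.  0.]
 [-0.  0.  0.]]
```

```bash
cat >> kin.py <<'E'
LO=np.array([-169.25,-16.82,-84.01,7.8,-59.2,7.22,-163.78]);HI=np.array([169.25,113.86,82.57,145.47,239.2,106.19,163.78])
PL=fit(1e-6)[0]
def fk(q):
    L=Rs(q);return sum(L[i]@PL[i] for i in range(8)),L[7]
def jac(q):
    L=Rs(q);J=np.zeros((6,7));pos=[np.zeros(3)]
    for i in range(8): pos.append(pos[-1]+L[i]@PL[i])
    e=pos[-1]
    for i in range(7):
        w=L[i]@(np.eye(3)[{'z':2,'y':1}[AX[i]]])*S[i]
        J[:3,i]=np.cross(w,e-pos[i+1]);J[3:,i]=w
    return J
def err(q,x,Rm):
    p,r=fk(q);return np.r_[x-p,R.from_matrix(Rm@r.T).as_rotvec()]
def ik(q,x,Rm,n=60,lam=1e-4,k=0.0,mid=None):
    q=np.array(q,float)
    for _ in range(n):
        e=err(q,x,Rm);J=jac(q);m=min(1,.15/max(np.linalg.norm(e[3:]),1e-9))
        free=np.ones(7,bool)
        for _ in range(4):
            Jf=J[:,free];d=np.zeros(7);G=Jf.T@np.linalg.inv(Jf@Jf.T+lam*np.eye(6))
            d[free]=G@(e*m)
            if k: 
                z=np.zeros(7);z[free]=(np.eye(free.sum())-G@Jf)@(k*np.radians((LO+HI)/2-q)[free]);d+=z
            qn=q+np.degrees(d);v=free&((qn<LO)|(qn>HI))
            if not v.any():break
            q[v]=np.clip(qn,LO,HI)[v];free&=~v
        q=np.clip(q+np.degrees(d)*free,LO,HI)
    return q,err(q,x,Rm)
E
python3 - <<'E'
import sys;sys.path.insert(0,'.')
from kin import *
D=load()
q=np.array(D[0][0])
for i in (1,2,3,4,5):
    print(np.round(D[i][0],1))
    for k in(0,.02,.1):
        qq,e=ik(D[i-1][0],np.array(D[i][1]),R.from_euler('xyz',D[i][2],degrees=True).as_matrix(),k=k);print('   ',k,np.round(qq,1),np.abs(e).max().round(4))
E
```

```text
[ 69.1  14.8 -16.  107.6 -29.8  51.6  -2.6]
    0 [ 68.6  14.7 -15.3 107.7 -30.   51.7  -2.4] 0.0
    0.02 [ 58.5  13.9  -3.4 108.3 -33.8  53.    0.9] 0.0
    0.1 [ 51.6  13.7   4.9 108.8 -36.2  54.    3. ] 0.0
[ 69.4  26.4 -14.6  96.3 -33.4  87.5 -18.1]
    0 [ 69.6  26.5 -14.8  96.2 -33.3  87.5 -18.1] 0.0
    0.02 [ 61.8  25.7  -4.2  96.8 -36.5  89.5 -14.6] 0.0
    0.1 [ 57.   25.5   2.4  97.2 -38.3  90.8 -12.5] 0.0
[ 74.4  10.4 -29.7 123.5 -47.9   8.3  25.6]
    0 [ 75.3  10.6 -30.7 123.5 -46.7   8.1  24.4] 0.0
    0.02 [ 81.3  11.5 -37.6 123.1 -36.3   7.2  14.7] 0.0001
    0.1 [ 82.1  11.6 -38.4 123.  -34.4   7.2  12.9] 0.0007
[ 94.2   9.3 -52.9 123.  -58.2  43.   -8.6]
    0 [ 94.8   9.4 -53.5 123.  -58.   42.9  -8.8] 0.0
    0.02 [ 91.    8.6 -49.2 123.1 -59.2  43.7  -7.9] 0.0
    0.1 [ 90.8   8.5 -49.1 123.1 -59.2  43.7  -7.9] 0.0002
[ 5.980e+01  1.730e+01 -3.950e+01  1.141e+02  1.000e-01  4.440e+01
 -2.980e+01]
    0 [ 61.1  17.7 -41.1 114.    0.9  44.4 -30.6] 0.0
    0.02 [ 45.7  14.6 -22.4 114.9  -8.1  44.2 -22.5] 0.0
    0.1 [ 32.8  13.3  -7.3 115.7 -13.8  44.6 -17.1] 0.0
```

```bash
cat >> h.py <<'E'
def ray(n,uv,z,st=None):
    M,f,cx,cy=camT(n,st);uv=np.atleast_2d(uv).astype(float)
    d=np.c_[(uv[:,0]-cx)/f,(uv[:,1]-cy)/f,np.ones(len(uv))]@M[:3,:3].T;o=M[:3,3]
    return o+d*((z-o[2])/d[:,2])[:,None]
E
python3 - <<'E'
from h import *
for n,box in (('top',(245,325,180,270)),('scene',(265,360,150,220))):
    p=np.load(n+'0.npz')['p'];g=p.min(-1).astype(int)
    m=np.zeros(g.shape,np.uint8);c0,c1,r0,r1=box;m[r0:r1,c0:c1]=g[r0:r1,c0:c1]>130
    cs,_=cv2.findContours(m,cv2.RETR_EXTERNAL,cv2.CHAIN_APPROX_NONE);c=max(cs,key=cv2.contourArea)[:,0]
    W=ray(n,c,.014)[:,:2]*1000
    r=cv2.minAreaRect(W.astype(np.float32));print(n,r,len(c))
    ap=cv2.approxPolyDP(W.astype(np.float32)[:,None],6,True)[:,0];print(np.round(ap,0).tolist())
    # edges fit by bins
    for nm,sel,ax in (('fence',(W[:,0]>450)&(W[:,0]<580)&(W[:,1]>150),1),('front',(W[:,0]>450)&(W[:,0]<580)&(W[:,1]<90),1),('stop',(W[:,1]>125)&(W[:,1]<165)&(W[:,0]>560),0),('far',(W[:,1]>125)&(W[:,1]<165)&(W[:,0]<460),0),('stopless',(W[:,1]>72)&(W[:,1]<95)&(W[:,0]>570),0)):
        Q=W[sel]; 
        if len(Q)>4: k=np.polyfit(Q[:,1-ax],Q[:,ax],1);print(nm,len(Q),'mean',Q.mean(0).round(1),'slope deg',np.degrees(np.arctan(k[0])).round(2))
E
```

```text
top ((519.852294921875, 125.029296875), (120.29426574707031, 175.7436065673828), 89.09996032714844) 235
[[607.0, 67.0], [607.0, 101.0], [597.0, 101.0], [591.0, 175.0], [442.0, 177.0], [433.0, 187.0], [433.0, 66.0]]
fence 53 mean [515.  176.1] slope deg -1.19
front 54 mean [514.5  65.3] slope deg -0.64
stop 16 mean [593.1 144.2] slope deg 0.87
far 17 mean [432.3 145.7] slope deg 0.9
stopless 9 mean [607.1  84. ] slope deg 0.86
scene ((505.230712890625, 162.94432067871094), (291.91851806640625, 311.5224609375), 31.22394561767578) 560
[[300.0, 220.0], [480.0, -33.0], [599.0, 38.0], [430.0, 42.0], [432.0, 62.0], [603.0, 57.0], [611.0, 98.0], [596.0, 103.0], [582.0, 128.0], [581.0, 177.0], [440.0, 178.0], [397.0, 235.0], [396.0, 259.0], [572.0, 258.0], [611.0, 179.0], [612.0, 195.0], [627.0, 189.0], [628.0, 175.0], [643.0, 174.0], [558.0, 339.0], [549.0, 372.0], [504.0, 344.0], [514.0, 331.0], [503.0, 312.0], [480.0, 304.0], [461.0, 318.0]]
fence 135 mean [517.2 266. ] slope deg 8.84
front 144 mean [516.   26.2] slope deg 7.15
stop 8 mean [582.9 145.3] slope deg 0.09
far 10 mean [352.8 145.9] slope deg -35.48
stopless 5 mean [610.7  84.1] slope deg -3.32
```

```bash
cat > plan.py <<'E'
from kin import *
JY=-0.9; C=np.array([.595,.178,.014])
Rj=R.from_euler('z',JY,degrees=True).as_matrix()
case=np.array([.5285,-.2068,.055]); HP=.1633
def toolR(az,tilt,flip):
    # tool z leaning tilt from vertical-down towards azimuth az; x up/out component * flip
    a=np.radians(az);t=np.radians(tilt);h=np.array([np.cos(a),np.sin(a),0]);u=np.array([0,0,1.])
    z=np.sin(t)*h-np.cos(t)*u;x=(np.cos(t)*h+np.sin(t)*u)*flip
    return np.c_[x,np.cross(z,x),z]
def grasp(az,tilt,flip,zoff,noff):
    # upright case: grasp point zoff above centre, noff towards the tool
    Rm=toolR(az,tilt,flip);a=np.radians(az)
    g=case+[0,0,zoff]-noff*np.array([np.cos(a),np.sin(a),0])
    return g-HP*Rm[:,2],Rm
def final(alpha,flip,zoff,noff,cx,cy,cz):
    # case z=-jig x ; tool az=JY, tilt alpha
    Rm=toolR(JY,alpha,flip)
    g=C+Rj@np.array([cx-zoff,cy,cz+noff])
    return g-HP*Rm[:,2],Rm
def margin(q): return np.min(np.minimum(q-LO,HI-q))
E
cat > srch.py <<'E'
from plan import *
rng=np.random.default_rng(0)
def best(x,Rm,N=40):
    b=(-99,None)
    for i in range(N):
        q0=LO+rng.random(7)*(HI-LO)
        q,e=ik(q0,x,Rm,n=40)
        if np.abs(e).max()<1e-3 and margin(q)>b[0]: b=(margin(q),q)
    return b
for alpha in (20,35,45,60):
    cy=-.045 if alpha<=20 else -.1
    for f in(1,-1):
        x,Rm=final(alpha,f,.01,.007,-.065,cy,.02);m,q=best(x,Rm);print('FIN',alpha,f,round(m,1),None if q is None else np.round(q))
    for az in (-25,-115,155,65):
        for f in(1,-1):
            x,Rm=grasp(az,90-alpha,f,.01,.007);m,q=best(x,Rm);print('  ini',alpha,az,'needs fin',-f,round(m,1),None if q is None else np.round(q))
E
time python3 srch.py
```

```text
FIN 20 1 3.3 [ -28.   25.    3.  129.   44.   10. -158.]
FIN 20 -1 19.0 [ 20.  38. -57. 126.  80.  40.  -6.]
  ini 20 -25 needs fin -1 -99 None
  ini 20 -25 needs fin 1 -99 None
  ini 20 -115 needs fin -1 31.6 [-35.  64.  35.  95.  26.  72. 132.]
  ini 20 -115 needs fin 1 36.5 [-38.  66.  41.  95.  21.  70. -44.]
  ini 20 155 needs fin -1 -99 None
  ini 20 155 needs fin 1 -99 None
  ini 20 65 needs fin -1 33.3 [ 81.  69. -51.  97. -21.  59.  34.]
  ini 20 65 needs fin 1 24.4 [  73.   62.  -38.   97.  -35.   63. -135.]
FIN 35 1 6.9 [ 35.  53. -74. 139. 114.  63. 155.]
FIN 35 -1 6.9 [ 34.  50. -71. 139. 114.  59. -27.]
  ini 35 -25 needs fin -1 0.4 [ 69.  74. -78. 145. 144.  86. 158.]
  ini 35 -25 needs fin 1 0.5 [ 71.  82. -83. 145. 145.  91. -14.]
  ini 35 -115 needs fin -1 35.8 [-23.  51.  21.  99.  32.  68. 128.]
  ini 35 -115 needs fin 1 42.8 [-31.  54.  33. 100.  23.  63. -44.]
  ini 35 155 needs fin -1 -99 None
  ini 35 155 needs fin 1 -99 None
  ini 35 65 needs fin -1 32.2 [ 79.  60. -52. 100. -13.  51.  24.]
  ini 35 65 needs fin 1 21.3 [  63.   50.  -27.  101.  -38.   58. -13
[... 558 characters left out ...]
50.  33.]
  ini 45 65 needs fin 1 17.0 [  51.   42.  -14.  104.  -42.   56. -134.]
FIN 60 1 -99 None
FIN 60 -1 -99 None
  ini 60 -25 needs fin -1 9.7 [ 34.  25. -25. 132. 109.  17. 154.]
  ini 60 -25 needs fin 1 14.7 [ 61.  38. -61. 131. 100.  37. -10.]
  ini 60 -115 needs fin -1 38.6 [ 12.  38. -16. 104.  42.  63. 125.]
  ini 60 -115 needs fin 1 40.6 [ -7.  37.   9. 105.  27.  55. -43.]
  ini 60 155 needs fin -1 25.6 [16. 47.  3. 82. -5. 81. 87.]
  ini 60 155 needs fin 1 25.4 [ 13.  48.  10.  82.  -9.  81. -90.]
  ini 60 65 needs fin -1 36.4 [ 58.  39. -32. 106. -15.  44.  17.]
  ini 60 65 needs fin 1 20.4 [  37.   35.   -4.  107.  -37.   49. -143.]
real	2m0.508s
user	1m59.776s
sys	0m0.094s
```

```bash
cat >> plan.py <<'E'
def cmd(x0,R0,x,Rm):
    return np.r_[R0.T@(x-x0)/.25, R.from_matrix(R0.T@Rm).as_rotvec()/(2*np.pi)]
def pts(q):
    L=Rs(q);pos=[np.zeros(3)]
    for i in range(8): pos.append(pos[-1]+L[i]@PL[i])
    return np.array(pos)
def sim(q,wps,step=6,verbose=True):
    """wps: list (name,x,R). Interpolate and follow"""
    for nm,x,Rm in wps:
        x0,R0=fk(q);rv=R.from_matrix(R0.T@Rm).as_rotvec();worst=99;me=0
        n=max(1,int(np.ceil(max(np.degrees(np.linalg.norm(rv))/8,np.linalg.norm(x-x0)/.04))))
        for k in range(1,n+1):
            Rk=R0@R.from_rotvec(rv*k/n).as_matrix();q,e=ik(q,x0+(x-x0)*k/n,Rk,n=8);worst=min(worst,margin(q));me=max(me,np.abs(e).max())
        P=pts(q)
        print(nm,'rows',n,'q',np.round(q,0),'marg',round(worst,1),'err',round(me,4),'elbow',P[4].round(2),'wrist',P[6].round(2),'tcp',P[-1].round(3), 'rotdeg',round(np.degrees(np.linalg.norm(rv))))
    return q
E
python3 - <<'E'
import sys;sys.path.insert(0,'.')
import plan
from plan import *
q0=load()[-1][0]
for al in (20,25,30):
  for f in (1,-1):
    az=-115.3
    xg,Rg=grasp(az,90-al,f,.01,.008)
    back=lambda d:(xg-d*Rg[:,2])
    xf,Rf=final(al,-f,.01,.008,-.065,-.045,.022)
    print(al,f)
    xm=np.array([.55,-.02,.33]);Rm=toolR(az,45,f)
    q=sim(q0,[('mid0',np.array([.5,-.15,.38]),toolR(az,10,f)),('mid',xm,Rm),('pre',back(.14),Rg),('grasp',xg,Rg),('lift',xg+[0,0,.14],Rg),('over',xf+[0,-.02,.15],Rf),('place',xf,Rf)])
E
```

```text
20 1
mid0 rows 20 q [ -45.   36.   79.  110.  -29.   64. -161.] marg 2.6 err 0.0 elbow [0.24 0.2  0.72] wrist [ 0.51 -0.12  0.55] tcp [ 0.5  -0.15  0.38] rotdeg 153
mid rows 5 q [ -52.   70.   83.  110.  -30.   60. -164.] marg 0.0 err 0.0806 elbow [0.33 0.37 0.47] wrist [0.59 0.01 0.38] tcp [ 0.535 -0.101  0.249] rotdeg 35
pre rows 6 q [ -62.   95.   83.  116.  -32.   61. -164.] marg 0.0 err 0.1832 elbow [0.27 0.46 0.25] wrist [0.54 0.09 0.22] tcp [ 0.471 -0.057  0.153] rotdeg 27
grasp rows 4 q [ -56.  105.   83.  112.  -43.   59. -164.] marg 0.0 err 0.105 elbow [0.32 0.41 0.15] wrist [0.56 0.03 0.15] tcp [ 0.493 -0.12   0.088] rotdeg 9
lift rows 6 q [ -53.   97.   83.  113.  -35.   54. -164.] marg 0.0 err 0.1214 elbow [0.35 0.4  0.23] wrist [0.56 0.01 0.21] tcp [ 0.498 -0.141  0.139] rotdeg 4
over rows 14 q [-169.   -8.   83.  145.  -59.    7. -164.] marg 0.0 err 2.2811 elbow [0.08 0.02 0.81] wrist [0.06 0.28 0.45] tcp [0.027 0.374 0.299] rotdeg 108
place rows 17 q [ -46.   -7.   83.  145.  -59.    7. -164.] marg 0.0 err 0.3637 elbow [-0.03 -0.08  0.81] wrist [ 0.2  -0.2   0.45] tcp
[... 4860 characters left out ...]
 0.43 -0.02  0.6 ] wrist [0.71 0.18 0.31] tcp [0.644 0.038 0.217] rotdeg 15
grasp rows 4 q [  5.  54. -23.  95.  57.  93. -72.] marg 4.5 err 0.0 elbow [ 0.43 -0.08  0.6 ] wrist [0.66 0.07 0.24] tcp [ 0.592 -0.072  0.147] rotdeg 0
lift rows 4 q [  6.  42. -24.  94.  54. 100. -62.] marg 5.7 err 0.0 elbow [ 0.35 -0.08  0.68] wrist [0.66 0.07 0.38] tcp [ 0.592 -0.072  0.287] rotdeg 0
over rows 14 q [   2.    8.  -30.  129.   47.   24. -157.] marg 6.3 err 0.0 elbow [ 0.07 -0.04  0.81] wrist [0.35 0.12 0.49] tcp [0.438 0.115 0.335] rotdeg 107
place rows 4 q [ -52.   20.   27.  133.   46.    7. -164.] marg 0.0 err 0.0608 elbow [0.14 0.11 0.79] wrist [0.37 0.15 0.4 ] tcp [0.455 0.148 0.246] rotdeg 0
```

```bash
python3 - <<'E'
import sys;sys.path.insert(0,'.')
import plan
from plan import *
q0=load()[-1][0]
x0,R0=fk(q0)
rz=lambda a:R.from_euler('z',a,degrees=True).as_matrix()
for al in (20,25):
    f=1;az=-115.3
    xg,Rg=grasp(az,90-al,f,.01,.008)
    back=lambda d:(xg-d*Rg[:,2])
    xf,Rf=final(al,-f,.01,.008,-.065,-.045,.022)
    print(al,f)
    q=sim(q0,[('t1',np.array([.48,-.17,.38]),R0@rz(-80)),('mid0',np.array([.52,-.12,.36]),toolR(az,10,f)),('mid',np.array([.57,-.02,.30]),toolR(az,45,f)),('pre',back(.12),Rg),('grasp',xg,Rg),('lift',xg+[0,0,.14],Rg)])
    q1=sim(q,[('over',xf+[0,-.02,.15],Rf),('place',xf,Rf)])
E
```

```text
20 1
t1 rows 10 q [ 66.  21. -59. 110.  12.  49.  31.] marg 25.0 err 0.0 elbow [ 0.05 -0.2   0.78] wrist [ 0.44 -0.19  0.55] tcp [ 0.48 -0.17  0.38] rotdeg 80
mid0 rows 17 q [ 57.  40. -77. 103.  47.  80. 121.] marg 7.5 err 0.0 elbow [ 0.17 -0.31  0.69] wrist [ 0.53 -0.09  0.53] tcp [ 0.52 -0.12  0.36] rotdeg 129
mid rows 5 q [ 24.  47. -57.  96.  57. 105. 106.] marg 1.2 err 0.0 elbow [ 0.35 -0.19  0.64] wrist [0.62 0.09 0.43] tcp [ 0.57 -0.02  0.3 ] rotdeg 35
pre rows 5 q [-10.  59. -14.  82.  51. 106. 112.] marg 0.3 err 0.0 elbow [0.46 0.04 0.56] wrist [0.72 0.19 0.22] tcp [0.646 0.041 0.162] rotdeg 25
grasp rows 3 q [ -3.  58. -13.  92.  55.  96. 109.] marg 3.6 err 0.0 elbow [ 0.45 -0.01  0.57] wrist [0.67 0.09 0.18] tcp [ 0.597 -0.061  0.121] rotdeg 0
lift rows 4 q [ -3.  46. -13.  94.  54. 103. 118.] marg 3.4 err 0.0 elbow [ 0.38 -0.02  0.66] wrist [0.67 0.09 0.32] tcp [ 0.597 -0.061  0.261] rotdeg 0
over rows 14 q [ -1.  10. -24. 122.  23.  33.  48.] marg 5.9 err 0.0 elbow [ 0.1  -0.04  0.81] wrist [0.4  0.12 0.51] tcp [0.463 0.115 0.347] rotdeg 107
place rows 4 q [-20.  25.  -
[... 642 characters left out ...]
5 err 0.0 elbow [ 0.45 -0.    0.58] wrist [0.71 0.18 0.26] tcp [0.642 0.033 0.185] rotdeg 20
grasp rows 3 q [  2.  56. -20.  94.  57.  96. 108.] marg 3.7 err 0.0 elbow [ 0.44 -0.06  0.58] wrist [0.66 0.08 0.21] tcp [ 0.595 -0.066  0.134] rotdeg 0
lift rows 4 q [  3.  44. -22.  94.  55. 103. 117.] marg 3.1 err 0.0 elbow [ 0.37 -0.06  0.66] wrist [0.66 0.08 0.35] tcp [ 0.595 -0.066  0.274] rotdeg 0
over rows 14 q [  4.   9. -31. 125.  34.  28.  36.] marg 6.2 err 0.0 elbow [ 0.08 -0.04  0.81] wrist [0.38 0.12 0.5 ] tcp [0.45  0.115 0.342] rotdeg 107
place rows 4 q [-17.  25. -11. 132.  88.  16. -22.] marg 8.8 err 0.0 elbow [0.23 0.03 0.77] wrist [0.38 0.14 0.35] tcp [0.45  0.135 0.192] rotdeg 0
```

```bash
cat > go.py <<'E'
from plan import *
from plant import state
rz=lambda a:R.from_euler('z',a,degrees=True).as_matrix()
AL=20;AZ=-115.3
xg,Rg=grasp(AZ,90-AL,1,.01,.008)
xf,Rf=final(AL,-1,.01,.008,-.065,-.045,.022)
def c(x,Rm):
    s=state();x0=np.array(s['position']);R0=R.from_euler('xyz',s['eef_rot'],degrees=True).as_matrix()
    v=cmd(x0,R0,np.array(x),Rm);print('cmd',np.round(v,4).tolist(),'mm',np.linalg.norm(v[:3])*250,'deg',np.linalg.norm(v[3:])*360)
    return x0,R0,s['joint_pos']
E
python3 - <<'E'
import sys;sys.path.insert(0,'.')
from go import *
s=state();R0=R.from_euler('xyz',s['eef_rot'],degrees=True).as_matrix()
c([.48,-.17,.38],R0@rz(-80))
E
```

```text
cmd [0.3141, -0.0822, -0.0649, 0.0, 0.0, -0.2222] mm 82.76910971734358 deg 79.99999999999999
```

{"op": "drive_tool", "data": {
  "series": [
    [[0.04,-0.01,-0.01,0,0,-0.028],[0.08,-0.02,-0.02,0,0,-0.056],[0.12,-0.03,-0.03,0,0,-0.084],[0.16,-0.04,-0.03,0,0,-0.112],[0.2,-0.05,-0.04,0,0,-0.14],[0.24,-0.06,-0.05,0,0,-0.168],[0.28,-0.07,-0.06,0,0,-0.196],[0.31,-0.08,-0.065,0,0,-0.22],[0.31,-0.08,-0.065,0,0,-0.22]]
  ],
  "gripper": 0.4
}}

```text
time_s: 5.9
position: [0.4798, -0.1709, 0.3804]
eef_rot: [166.4, -0.9, 117.2]
contact_force: [0.2, -1.3, 0.2]
width: 0.0616
```

```bash
python3 log.py; python3 - <<'E'
from go import *
x0,R0,q=c([.52,-.12,.36],toolR(AZ,10,1))
sim(q,[('mid0',np.array([.52,-.12,.36]),toolR(AZ,10,1)),('mid',np.array([.57,-.02,.30]),toolR(AZ,45,1)),('pre',xg-.1*Rg[:,2],Rg)])
E
```

```text
5.9 [ 65.7  21.3 -58.9 109.8  12.3  48.9  30.1] [ 0.4798 -0.1709  0.3804] [166.45  -0.88 117.25] [ 0.2 -1.3  0.2] 0.06161026689726479
cmd [0.1062, 0.21, 0.1363, 0.0542, 0.0558, -0.3506] mm 67.98381007243901 deg 129.30034847679295
mid0 rows 17 q [ 57.  40. -77. 103.  47.  80. 121.] marg 7.4 err 0.0 elbow [ 0.17 -0.31  0.69] wrist [ 0.53 -0.09  0.53] tcp [ 0.52 -0.12  0.36] rotdeg 129
mid rows 5 q [ 24.  47. -57.  96.  57. 105. 106.] marg 1.2 err 0.0 elbow [ 0.35 -0.19  0.64] wrist [0.62 0.09 0.43] tcp [ 0.57 -0.02  0.3 ] rotdeg 35
pre rows 5 q [ -7.  59. -17.  84.  53. 106. 111.] marg 0.4 err 0.0 elbow [0.46 0.02 0.56] wrist [0.71 0.17 0.22] tcp [0.638 0.024 0.155] rotdeg 25
```

{"op": "drive_tool", "data": {
  "series": [
    [[0.01,0.02,0.01,0.0045,0.0045,-0.029],[0.02,0.03,0.02,0.009,0.009,-0.057],[0.03,0.05,0.03,0.013,0.014,-0.085],[0.04,0.07,0.045,0.018,0.018,-0.113],[0.045,0.09,0.06,0.022,0.023,-0.141],[0.05,0.1,0.07,0.026,0.027,-0.169],[0.06,0.12,0.08,0.03,0.031,-0.197],[0.07,0.14,0.09,0.035,0.036,-0.225],[0.08,0.16,0.1,0.039,0.04,-0.253],[0.09,0.18,0.11,0.043,0.045,-0.281]]
  ]
}}

```text
time_s: 7.15
position: [0.5141, -0.128, 0.3643]
eef_rot: [179.6, -6.0, -140.4]
contact_force: [0.0, 0.3, -0.1]
width: 0.0616
```

```bash
python3 log.py; python3 - <<'E'
from go import *
x=np.array([.57,-.02,.30])
x0,R0,q=c(x,toolR(AZ,45,1))
sim(q,[('mid',x,toolR(AZ,45,1)),('pre',xg-.1*Rg[:,2],Rg)])
E
```

```text
7.15 [ 58.4  37.7 -73.7 102.8  39.6  75.9 102.6] [ 0.5141 -0.128   0.3643] [ 179.56   -6.02 -140.44] [ 0.   0.3 -0.1] 0.06155077190157061
cmd [-0.4721, 0.1892, 0.2104, 0.0318, 0.1068, -0.0638] mm 137.59294760868994 deg 46.22550692996311
mid rows 6 q [ 24.  47. -57.  96.  57. 105. 106.] marg 0.9 err 0.0 elbow [ 0.35 -0.19  0.64] wrist [0.62 0.09 0.43] tcp [ 0.57 -0.02  0.3 ] rotdeg 46
pre rows 5 q [ -7.  59. -18.  84.  53. 106. 110.] marg 0.3 err 0.0 elbow [0.46 0.02 0.56] wrist [0.71 0.17 0.22] tcp [0.638 0.024 0.155] rotdeg 25
```

{"op": "drive_tool", "data": {
  "series": [
    [[-0.08,0.03,0.035,0.005,0.018,-0.011],[-0.16,0.06,0.07,0.01,0.036,-0.022],[-0.24,0.09,0.1,0.016,0.054,-0.032],[-0.32,0.125,0.14,0.021,0.072,-0.043],[-0.4,0.16,0.18,0.027,0.09,-0.054],[-0.47,0.19,0.21,0.032,0.107,-0.064],[-0.47,0.19,0.21,0.032,0.107,-0.064]]
  ]
}}

```text
time_s: 8.02
position: [0.5695, -0.0183, 0.2992]
eef_rot: [-180.0, -45.1, -115.1]
contact_force: [0.4, 0.5, -0.3]
width: 0.0615
```

```bash
python3 log.py; python3 - <<'E'
from go import *
x=xg-.1*Rg[:,2]
x0,R0,q=c(x,Rg)
sim(q,[('pre',x,Rg),('g',xg,Rg)])
from h import *
s=state();p,d=snapshot('wrist');save('w1.png',p);np.savez('w1.npz',p=p,d=d);np.save('w1s.npy',s,allow_pickle=True)
E
```

```text
8.025 [ 23.   46.1 -55.5  96.4  56.2 104.3 106.8] [ 0.5695 -0.0183  0.2992] [-179.96  -45.06 -115.11] [ 0.4  0.5 -0.3] 0.06153090347032739
cmd [-0.5984, -0.1746, 0.2168, -0.0006, 0.0693, 0.0003] mm 165.00208281568712 deg 24.938065970414346
pre rows 5 q [ -7.  59. -17.  84.  53. 105. 111.] marg 0.7 err 0.0 elbow [0.46 0.02 0.56] wrist [0.71 0.17 0.22] tcp [0.638 0.024 0.155] rotdeg 25
g rows 3 q [ -2.  58. -15.  92.  56.  98. 108.] marg 3.4 err 0.0 elbow [ 0.46 -0.02  0.56] wrist [0.67 0.09 0.18] tcp [ 0.597 -0.061  0.121] rotdeg 0
```

View pics/w1.png

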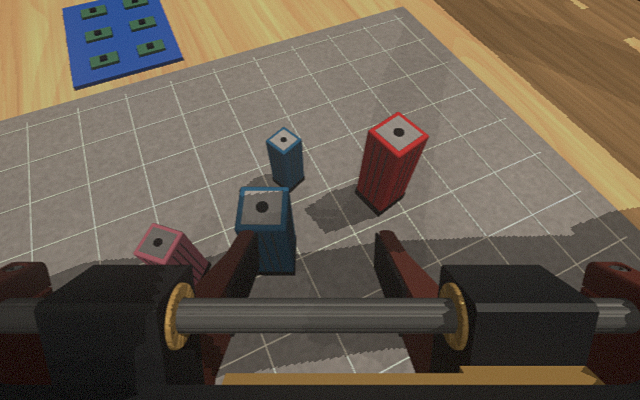

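The wrist view shows the large blue case's top at about (262,205), the small blue bar at (284,138), red at (398,132) and pink at (158,243). I'll refine the case pose from this depth image.

```bash
python3 - <<'E'
from h import *
z=np.load('w1.npz');s=np.load('w1s.npy',allow_pickle=True).item()
P=cloud('wrist',z['d'],s);m=np.zeros((400,640),bool);m[180:240,230:300]=1
Q=P[m];Q=Q[(Q[:,2]>.104)&(Q[:,2]<.118)&(np.linalg.norm(Q[:,:2]-[.528,-.207],axis=1)<.035)]
print(len(Q),Q.mean(0),Q[:,2].std(),cv2.minAreaRect((Q[:,:2]*1000).astype(np.float32)))
E
```

```text
2359 [ 0.52753804 -0.20369411  0.11031371] 0.001230776225459882 ((527.56640625, -205.69166564941406), (40.359954833984375, 40.338348388671875), 64.61489868164062)
```

{"op": "drive_tool", "data": {
  "series": [
    [[-0.1,-0.03,0.03,0,0.011,0],[-0.2,-0.06,0.06,0,0.023,0],[-0.3,-0.09,0.1,0,0.035,0],[-0.4,-0.12,0.14,0,0.047,0],[-0.5,-0.15,0.18,0,0.058,0],[-0.6,-0.175,0.217,0,0.069,0],[-0.6,-0.175,0.217,0,0.069,0]]
  ]
}}

```text
time_s: 8.95
position: [0.6379, 0.0225, 0.1541]
eef_rot: [-179.8, -69.8, -115.5]
contact_force: [-0.5, 0.4, -0.5]
width: 0.0614
```

```bash
python3 log.py; sed -i 's/case=np.array.*; HP/case=np.array([.5282,-.2063,.055]); HP/' plan.py; sed -i 's/AZ=-115.3/AZ=-115.4/' go.py; python3 - <<'E'
from go import *
x0,R0,q=c(xg,Rg)
from h import *
s=state();p,d=snapshot('wrist');save('w2.png',p)
E
```

```text
8.95 [ -6.8  58.7 -17.4  83.7  53.  105.6 110.5] [0.6379 0.0225 0.1541] [-179.8   -69.8  -115.48] [-0.5  0.4 -0.5] 0.061434949874384276
cmd [0.0026, 0.0047, 0.3922, -0.0003, 0.0005, -0.0001] mm 98.06990557058758 deg 0.23171946463864768
```

View pics/w2.png

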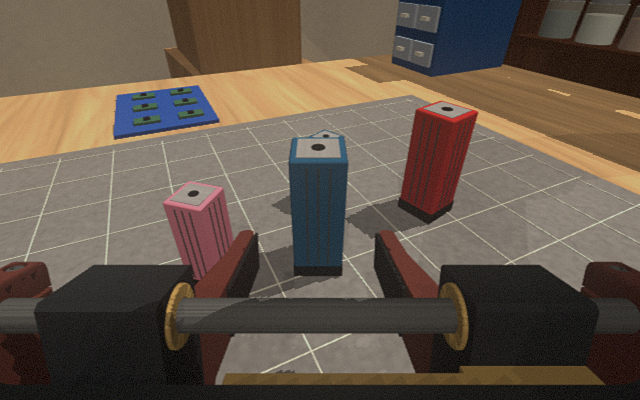

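The case sits centred between the fingers at column 318, and pink is clear on the left. I'll move in.

{"op": "drive_tool", "data": {
  "series": [
    [[0,0,0.1,0,0,0],[0,0.002,0.2,0,0,0],[0.002,0.004,0.3,0,0,0],[0.003,0.005,0.36,0,0,0],[0.003,0.005,0.392,0,0,0],[0.003,0.005,0.392,0,0,0]]
  ]
}}

```text
time_s: 9.75
position: [0.5976, -0.0612, 0.1227]
eef_rot: [-179.5, -69.7, -115.8]
contact_force: [0.3, -0.1, -0.2]
width: 0.061
```

{"op": "drive_tool", "data": {
  "series": [
    [[0,0,0,0,0,0],[0,0,0,0,0,0],[0,0,0,0,0,0],[0,0,0,0,0,0],[0,0,0,0,0,0],[0,0,0,0,0,0]]
  ],
  "gripper": -1,
  "grip_force": 30
}}

```text
time_s: 10.5
position: [0.5977, -0.0609, 0.1228]
eef_rot: [-179.5, -69.7, -115.8]
contact_force: [0.9, 2.3, 0.7]
width: 0.0399
```

```bash
python3 log.py; python3 - <<'E'
from go import *
c(xg+[0,0,.14],Rg)
from h import *
s=state();p,d=snapshot('wrist');save('w3.png',p)
E
```

```text
10.5 [ -1.1  58.  -15.9  92.4  56.7  97.9 107.7] [ 0.5977 -0.0609  0.1228] [-179.51  -69.66 -115.82] [0.9 2.3 0.7] 0.03994247662002938
cmd [0.5175, 0.0, -0.193, -0.0003, 0.0009, -0.0004] mm 138.08693601784998 deg 0.3808629978120333
```

View pics/w3.png

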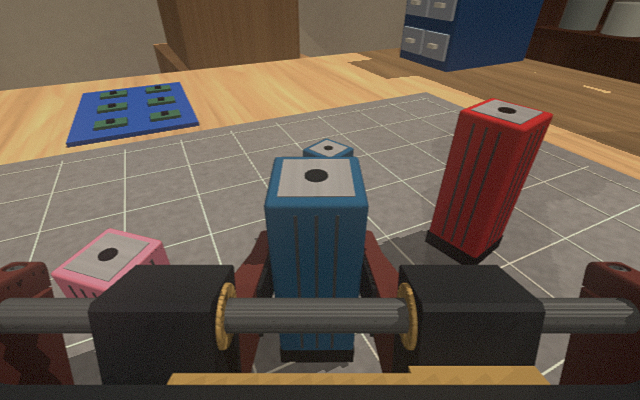

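Width 39.9 mm: the case is gripped. Lifting.

{"op": "drive_tool", "data": {
  "series": [
    [[0.06,0,-0.023,0,0,0],[0.17,0,-0.064,0,0,0],[0.3,0,-0.11,0,0,0],[0.42,0,-0.157,0,0,0],[0.52,0,-0.193,0,0,0],[0.52,0,-0.193,0,0,0]]
  ]
}}

```text
time_s: 11.3
position: [0.5975, -0.0609, 0.2638]
eef_rot: [-178.9, -69.6, -116.4]
contact_force: [-0.4, 0.6, -3.3]
width: 0.0397
```

```bash
python3 log.py; python3 - <<'E'
from go import *
over=xf+[0,-.02,.12]
x0,R0,q=c(over,Rf)
print(xf)
for xo in (over,xf+[0,-.06,.15]):
  q1=sim(q,[('over',xo,Rf),('place',xf,Rf)])
# path heights of case ends
Rc=R0; 
E
```

```text
11.3 [ -1.8  45.4 -14.9  93.4  54.6 103.3 117.1] [ 0.5975 -0.0609  0.2638] [-178.94  -69.56 -116.4 ] [-0.4  0.6 -3.3] 0.039745871220240286
cmd [0.0643, 0.7851, -0.4571, -0.0846, -0.2183, 0.1809] mm 227.67283061327882 deg 106.5177701965403
[0.46345742 0.13506088 0.1974518 ]
over rows 14 q [ -2.  13. -24. 124.  28.  29.  42.] marg 5.6 err 0.0 elbow [ 0.12 -0.03  0.8 ] wrist [0.4  0.12 0.48] tcp [0.463 0.115 0.317] rotdeg 107
place rows 4 q [-19.  25.  -7. 129.  54.  14.  12.] marg 7.1 err 0.0 elbow [0.22 0.04 0.77] wrist [0.4  0.14 0.36] tcp [0.463 0.135 0.197] rotdeg 0
over rows 14 q [  6.   9. -26. 123.  20.  32.  55.] marg 5.6 err 0.0 elbow [ 0.08 -0.05  0.81] wrist [0.4  0.08 0.51] tcp [0.463 0.075 0.347] rotdeg 107
place rows 5 q [-19.  25.  -7. 129.  54.  14.  12.] marg 7.1 err 0.0 elbow [0.22 0.04 0.77] wrist [0.4  0.14 0.36] tcp [0.463 0.135 0.197] rotdeg 0
```

{"op": "drive_tool", "data": {
  "series": [
    [[0.006,0.07,-0.045,-0.008,-0.02,0.017],[0.012,0.15,-0.09,-0.016,-0.041,0.034],[0.018,0.22,-0.135,-0.024,-0.062,0.051],[0.025,0.3,-0.18,-0.032,-0.083,0.069],[0.03,0.38,-0.22,-0.04,-0.104,0.086],[0.037,0.45,-0.265,-0.048,-0.125,0.103],[0.043,0.53,-0.31,-0.057,-0.147,0.122],[0.05,0.61,-0.355,-0.065,-0.168,0.139],[0.056,0.69,-0.4,-0.073,-0.19,0.157],[0.064,0.785,-0.457,-0.0846,-0.2183,0.181]]
  ]
}}

```text
time_s: 12.55
position: [0.4623, 0.1144, 0.3163]
eef_rot: [-178.5, 17.7, -179.2]
contact_force: [0.8, -0.1, -4.4]
width: 0.04
```

```bash
python3 log.py; python3 - <<'E'
from go import *
over=xf+[0,-.02,.12]
x0,R0,q=c(over,Rf)
sim(q,[('over',over,Rf),('place',xf,Rf)])
E
```

```text
12.55 [ -0.7  13.1 -24.9 122.8  26.5  32.2  45.5] [0.4623 0.1144 0.3163] [-178.53   17.65 -179.15] [ 0.8 -0.1 -4.4] 0.04001959349424008
cmd [-0.0057, 0.0026, -0.003, -0.0025, -0.0065, 0.0047] mm 1.7366767520960664 deg 3.0089889734488007
over rows 1 q [ -1.  13. -24. 124.  28.  29.  42.] marg 21.9 err 0.0 elbow [ 0.12 -0.03  0.8 ] wrist [0.4  0.12 0.48] tcp [0.463 0.115 0.317] rotdeg 3
place rows 4 q [-19.  25.  -7. 129.  55.  14.  12.] marg 7.2 err 0.0 elbow [0.22 0.04 0.77] wrist [0.4  0.14 0.36] tcp [0.463 0.135 0.197] rotdeg 0
```

```bash
python3 - <<'E'
from h import *
s=state()
for n in ('wrist','scene'):
    p,d=snapshot(n);np.savez(n+'4.npz',p=p,d=d)
    if n=='scene': p=cv2.resize(p[90:250,230:430],(800,640))[:600]
    save(n+'4.png',p)
np.save('w4s.npy',s,allow_pickle=True)
E
```

```text
(no output)
```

View pics/wrist4.png

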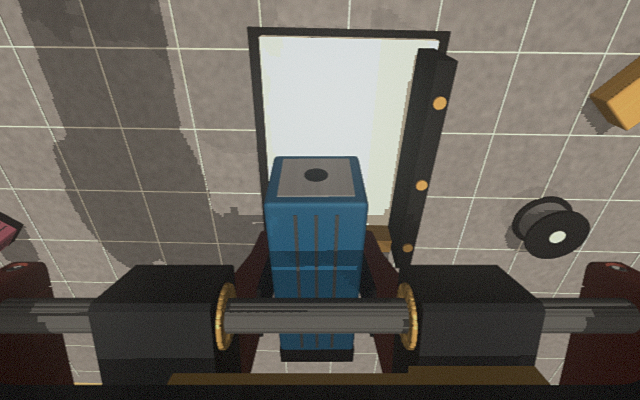

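View pics/scene4.png

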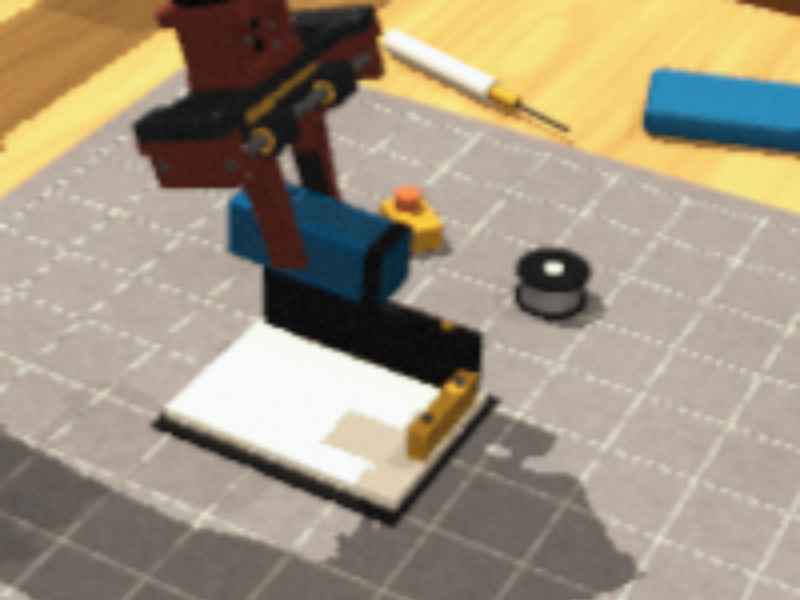

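The scene view shows the case lying level in the gripper, its black cap facing the brass stop. I'll measure the fence line from the wrist depth image.

```bash
python3 - <<'E'
from h import *
z=np.load('wrist4.npz');s=np.load('w4s.npy',allow_pickle=True).item()
P=cloud('wrist',z['d'],s).reshape(-1,3)
Q=P[(P[:,2]>.055)&(P[:,2]<.072)&(P[:,1]>.15)&(P[:,1]<.22)&(P[:,0]>.42)&(P[:,0]<.62)]
k=np.polyfit(Q[:,0],Q[:,1],1);print('fence top',len(Q),Q.mean(0),'slope',np.degrees(np.arctan(k[0])),'x',Q[:,0].min(),Q[:,0].max())
rr=(Q[:,1]-np.polyval(k,Q[:,0]));print(np.percentile(rr,[2,98]))
# inner-face points
F=P[(P[:,2]>.025)&(P[:,2]<.055)&(P[:,1]>.15)&(P[:,1]<.2)&(P[:,0]>.44)&(P[:,0]<.58)]
if len(F): k=np.polyfit(F[:,0],F[:,1],1);print('face',len(F),F.mean(0),np.degrees(np.arctan(k[0])),F[:,1].std())
B=P[(P[:,2]>.006)&(P[:,2]<.022)&(P[:,1]>.09)&(P[:,1]<.16)&(P[:,0]>.44)&(P[:,0]<.5)];print('bed z',np.median(B[:,2]))
# case underside/upper in hand: plane of top side
# white bed outline
g=z['p'].min(-1);m=((g>150)).astype(np.uint8);m[:, :255]=0;m[:,445:]=0;m[155:]=0
cs,_=cv2.findContours(m,0,cv2.CHAIN_APPROX_NONE);c=max(cs,key=cv2.contourArea)[:,0]
W=ray('wrist',c,.014,s)[:,:2]*1000
a=W[(c[:,1]>60)&(c[:,1]<150)&(c[:,0]<300)];b=W[(c[:,1]<60)&(c[:,0]>280)&(c[:,0]<410)&(c[:,1]<50)]
ka=np.polyfit(a[:,0],a[:,1],1);kb=np.polyfit(b[:,1],b[:,0],1)
print('front edge y at x=500',np.polyval(ka,500),np.degrees(np.arctan(ka[0])),a.mean(0));print('far edge x at y=120',np.polyval(kb,120),-np.degrees(np.arctan(kb[0])))
E
```

```text
fence top 4545 [0.50244988 0.18532641 0.0634515 ] slope -0.6761604391627672 x 0.4351633848175503 0.6041287229871215
[-0.00537138  0.00723451]
face 1891 [0.49958061 0.18023938 0.04087343] -0.582193922191962 0.0004433014991955115
bed z 0.014221665114122206
front edge y at x=500 65.68332988740907 -0.555635536659199 [479.67559526  65.88043543]
far edge x at y=120 429.85565043085404 -0.6463919599396061
```

```bash
sed -i 's/^JY=.*/JY=-0.6; C=np.array([.595,.1793,.014])/' plan.py; cat >> go.py <<'E'
Rgm=R.from_euler('xyz',[-179.51,-69.66,-115.82],degrees=True).as_matrix();xgm=np.array([.5977,-.0609,.1228])
zc=np.array([0,0,1.]);yt=Rgm[:,1]-zc*Rgm[2,1];yt/=np.linalg.norm(yt)   # case y aligned w. tool y, z up
Rc=np.c_[np.cross(yt,zc),yt,zc]
Hc_R=Rgm.T@Rc; Hc_t=Rgm.T@(case-xgm); Hc_t[1]=0.  # case in tool; centred in jaws
def place(cx,cy,cz):
    # case z=-jig x ; choose case y parallel +-jig y keeping tool pointing down
    for sg in (1,-1):
        z=-Rj[:,0];y=sg*Rj[:,1];Rcw=np.c_[np.cross(y,z),y,z]
        Rt=Rcw@Hc_R.T
        if Rt[2,2]<-.5: break
    cen=C+Rj@np.array([cx,cy,cz]);return cen-Rt@Hc_t,Rt
E
python3 - <<'E'
from go import *
print('case in tool',Hc_t)
s=state();R0=R.from_euler('xyz',s['eef_rot'],degrees=True).as_matrix()
cen=np.array(s['position'])+R0@Hc_t;print('case centre now jig',Rj.T@(cen-C),'zaxis',R0@Hc_R[:,2])
xp,Rp=place(-.063,-.05,.021)
x0,R0,q=c(xp+[0,0,.04],Rp)
sim(q,[('hi',xp+[0,0,.04],Rp),('place',xp,Rp)])
E
```

```text
case in tool [-0.00755663  0.          0.17467289]
case centre now jig [-0.07314986 -0.0673351   0.13882673] zaxis [-0.99881606 -0.01404444  0.0465751 ]
cmd [0.0862, 0.0669, 0.3099, -0.0025, -0.0074, 0.0052] mm 82.13388583809987 deg 3.357942090624845
hi rows 3 q [-12.  21. -14. 127.  46.  20.  22.] marg 12.3 err 0.0 elbow [0.19 0.   0.78] wrist [0.4  0.13 0.4 ] tcp [0.464 0.131 0.236] rotdeg 3
place rows 1 q [-20.  25.  -6. 129.  56.  14.  11.] marg 6.3 err 0.0 elbow [0.22 0.04 0.77] wrist [0.4  0.13 0.36] tcp [0.464 0.131 0.196] rotdeg 0
```

{"op": "drive_tool", "data": {
  "series": [
    [[0.02,0.02,0.08,-0.001,-0.003,0.002],[0.04,0.04,0.16,-0.002,-0.006,0.004],[0.065,0.055,0.24,-0.0025,-0.0074,0.0052],[0.086,0.067,0.31,-0.0025,-0.0074,0.0052],[0.086,0.067,0.31,-0.0025,-0.0074,0.0052]]
  ]
}}

```text
time_s: 13.28
position: [0.463, 0.1301, 0.234]
eef_rot: [-179.8, 20.0, 179.3]
contact_force: [-0.0, 0.1, -3.2]
width: 0.0397
```

```bash
python3 log.py; python3 - <<'E'
from go import *
s=state();R0=R.from_euler('xyz',s['eef_rot'],degrees=True).as_matrix()
cen=np.array(s['position'])+R0@Hc_t;print('case centre now jig',Rj.T@(cen-C),'zaxis',R0@Hc_R[:,2])
xp,Rp=place(-.063,-.05,.022)
x0,R0,q=c(xp,Rp)
from h import *
for n in ('top','scene'):
    p,d=snapshot(n);np.savez(n+'5.npz',p=p,d=d)
    p=p[90:250,230:430] if n=='scene' else p[150:300,220:370]
    save(n+'5.png',cv2.resize(p,None,fx=3,fy=3))
E
```

```text
13.275 [-12.5  20.8 -14.4 127.5  45.5  19.6  22.6] [0.463  0.1301 0.234 ] [-179.77   20.05  179.34] [-0.   0.1 -3.2] 0.03972237330271666
case centre now jig [-0.06446664 -0.05130809  0.05849192] zaxis [-0.99993792  0.00992575  0.00506323]
cmd [0.0481, 0.0035, 0.1393, -0.0005, -0.0008, 0.0003] mm 36.84418028149953 deg 0.36439055223473343
```

View pics/scene5.png

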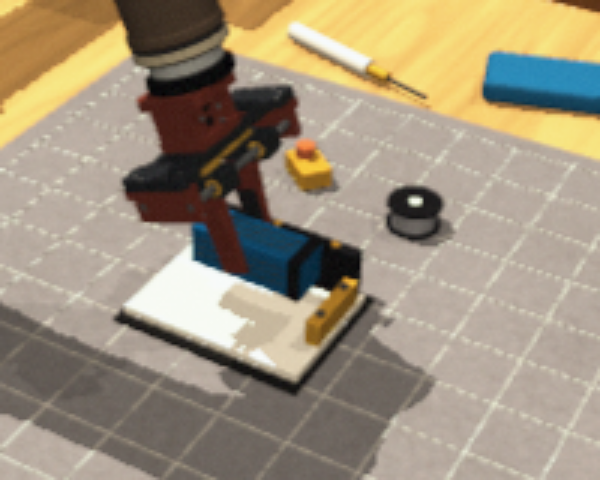

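{"op": "drive_tool", "data": {
  "series": [
    [[0.015,0.001,0.04,0,0,0],[0.03,0.002,0.09,-0.0005,-0.0008,0.0003],[0.048,0.0035,0.139,-0.0005,-0.0008,0.0003],[0.048,0.0035,0.139,-0.0005,-0.0008,0.0003]]
  ]
}}

```text
time_s: 13.88
position: [0.4646, 0.1311, 0.199]
eef_rot: [180.0, 20.5, 179.2]
contact_force: [0.4, -0.1, -3.5]
width: 0.0397
```

```bash
cat > chk.py <<'E'
from go import *
s=state();R0=R.from_euler('xyz',s['eef_rot'],degrees=True).as_matrix()
cen=np.array(s['position'])+R0@Hc_t;print('case centre now jig mm',np.round(Rj.T@(cen-C)*1000,1),'zaxis',np.round(R0@Hc_R[:,2],3),'F',np.round(s['contact_force'],1))
print('Rows: jig->tool unit/mm'); print(np.round((R0.T@Rj)/250,5))
E
python3 log.py; python3 chk.py
```

```text
13.875 [-19.4  24.5  -6.3 129.   55.4  13.7  11.7] [0.4646 0.1311 0.199 ] [179.95  20.51 179.18] [ 0.4 -0.1 -3.5] 0.03970420947960465
case centre now jig mm [-61.6 -49.7  24. ] zaxis [-1.     0.011 -0.003] F [ 0.4 -0.1 -3.5]
Rows: jig->tool unit/mm
[[-3.75e-03  1.00e-05 -1.40e-03]
 [ 1.00e-05  4.00e-03  0.00e+00]
 [ 1.40e-03 -0.00e+00 -3.75e-03]]
```

{"op": "drive_tool", "data": {
  "series": [
    [[-0.009,0,0.007,0,0,0],[-0.017,0,0.014,0,0,0],[-0.017,0,0.014,0,0,0]]
  ]
}}

```text
time_s: 14.25
position: [0.4703, 0.1308, 0.1975]
eef_rot: [179.9, 20.6, 179.1]
contact_force: [0.3, 0.2, -3.2]
width: 0.04
```

```bash
python3 log.py; python3 chk.py
```

```text
14.25 [-18.9  25.   -6.5 128.3  55.3  13.8  12.2] [0.4703 0.1308 0.1975] [179.94  20.55 179.14] [ 0.3  0.2 -3.2] 0.040038693782668285
case centre now jig mm [-55.8 -49.9  22.6] zaxis [-1.     0.012 -0.004] F [ 0.3  0.2 -3.2]
Rows: jig->tool unit/mm
[[-3.75e-03  2.00e-05 -1.40e-03]
 [ 2.00e-05  4.00e-03  0.00e+00]
 [ 1.40e-03 -0.00e+00 -3.75e-03]]
```

{"op": "drive_tool", "data": {
  "series": [
    [[0.002,0,0.005,0,0,0],[0.003,0,0.009,0,0,0],[0.003,0,0.009,0,0,0]]
  ]
}}

```text
time_s: 14.62
position: [0.4706, 0.1308, 0.1961]
eef_rot: [179.9, 20.7, 179.1]
contact_force: [-3.6, -0.8, 9.0]
width: 0.0396
```

```bash
python3 log.py; python3 chk.py
```

```text
14.625 [-19.4  25.2  -5.9 128.4  56.   13.4  11.4] [0.4706 0.1308 0.1961] [179.94  20.66 179.14] [-3.6 -0.8  9. ] 0.03964275447356599
case centre now jig mm [-55.2 -49.9  21.3] zaxis [-1.     0.012 -0.006] F [-3.6 -0.8  9. ]
Rows: jig->tool unit/mm
[[-3.74e-03  2.00e-05 -1.41e-03]
 [ 2.00e-05  4.00e-03  0.00e+00]
 [ 1.41e-03 -0.00e+00 -3.74e-03]]
```

{"op": "drive_tool", "data": {
  "series": [
    [[0,0,0,0,0,0],[0,0,0,0,0,0],[0,0,0,0,0,0],[0,0,0,0,0,0]]
  ],
  "gripper": 0.18
}}

```text
time_s: 15.12
position: [0.4706, 0.1308, 0.196]
eef_rot: [179.9, 20.7, 179.1]
contact_force: [0.1, 0.3, 0.1]
width: 0.0519
```

```bash
python3 log.py; python3 chk.py; python3 - <<'E'
from h import *
for n in ('scene','wrist'):
    p,d=snapshot(n);np.savez(n+'6.npz',p=p,d=d)
    if n=='scene': p=cv2.resize(p[90:250,230:430],None,fx=3,fy=3)
    save(n+'6.png',p)
E
```

```text
15.125 [-19.4  25.2  -5.9 128.4  56.   13.4  11.4] [0.4706 0.1308 0.196 ] [179.94  20.65 179.14] [0.1 0.3 0.1] 0.05192558148638262
case centre now jig mm [-55.2 -49.9  21.2] zaxis [-1.     0.012 -0.005] F [0.1 0.3 0.1]
Rows: jig->tool unit/mm
[[-3.74e-03  2.00e-05 -1.41e-03]
 [ 2.00e-05  4.00e-03  0.00e+00]
 [ 1.41e-03 -0.00e+00 -3.74e-03]]
```

View pics/scene6.png

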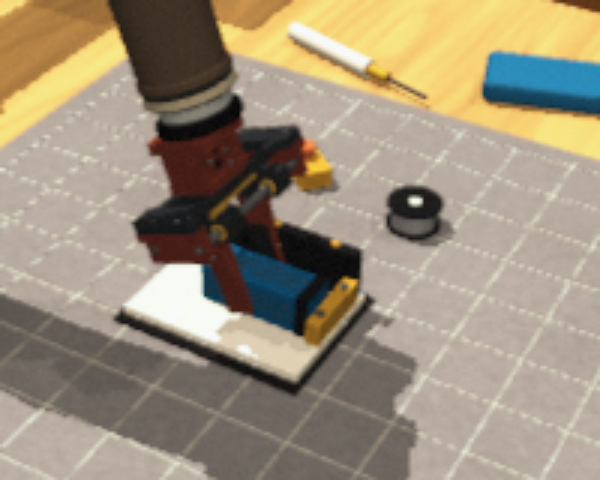

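View pics/wrist6.png

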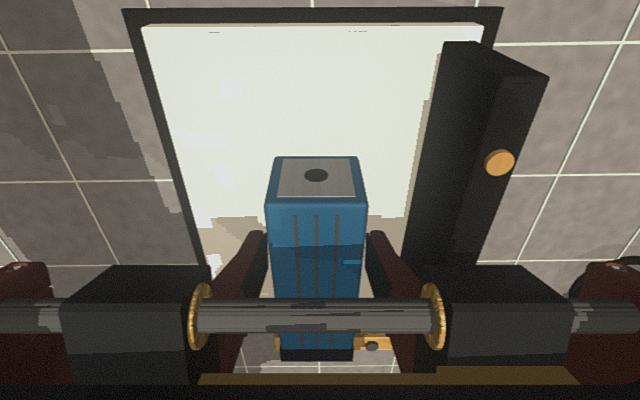

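Released cleanly: the case lies flat on the bed at the stop, about 50 mm from the fence face to the case centre line. Next I'll plan the retreat and the 45° push pose.

```bash
cat >> go.py <<'E'
def pushpose(cx,ey,ez,ang=45,roll=0,tip=.182):
    # tip face centre at jig (cx,ey,ez); tool z = (0,cos ang,-sin ang) ; roll about tool z: 0 -> tool x = jig x
    a=np.radians(ang);z=np.array([0,np.cos(a),-np.sin(a)]);x=np.array([1.,0,0])
    Rt=np.c_[x,np.cross(z,x),z]@R.from_euler('z',roll,degrees=True).as_matrix()
    Rt=Rj@Rt;return C+Rj@np.array([cx,ey,ez])-tip*Rt[:,2],Rt
E
python3 - <<'E'
from go import *
s=state();q=s['joint_pos'];x0=np.array(s['position']);R0=R.from_euler('xyz',s['eef_rot'],degrees=True).as_matrix()
for roll in (0,90,180,-90):
    print(roll)
    xa,Ra=pushpose(-.055,-.105,.075,roll=roll);xb,_=pushpose(-.055,-.07,.04,roll=roll);xc,_=pushpose(-.055,-.04,.04,roll=roll)
    sim(q,[('up',x0-[0.03,0,-.11],R0),('rot',xa+[0,-.05,.05],Ra),('a',xa,Ra),('b',xb,Ra),('c',xc,Ra)])
E
```

```text
0
up rows 3 q [ -4.  12. -24. 127.  32.  28.  35.] marg 11.5 err 0.0 elbow [ 0.12 -0.03  0.81] wrist [0.38 0.13 0.47] tcp [0.441 0.131 0.306] rotdeg 0
rot rows 22 q [-57. -17.  83. 145.  74.   7. 164.] marg 0.0 err 2.0511 elbow [-0.06 -0.15  0.79] wrist [ 0.22 -0.18  0.44] tcp [ 0.322 -0.208  0.298] rotdeg 172
a rows 10 q [-135.  -17.   83.  145.   54.    7.  164.] marg 0.0 err 0.3226 elbow [ 0.14 -0.09  0.79] wrist [0.23 0.18 0.44] tcp [0.264 0.269 0.295] rotdeg 77
b rows 11 q [-136.  -17.   83.  145.   54.    7.  164.] marg 0.0 err 0.2916 elbow [ 0.14 -0.09  0.79] wrist [0.22 0.18 0.44] tcp [0.26  0.273 0.295] rotdeg 18
c rows 10 q [-136.  -17.   83.  145.   53.    7.  164.] marg 0.0 err 0.282 elbow [ 0.14 -0.09  0.79] wrist [0.22 0.18 0.44] tcp [0.256 0.276 0.295] rotdeg 17
90
up rows 3 q [ -4.  12. -24. 127.  32.  28.  35.] marg 11.5 err 0.0 elbow [ 0.12 -0.03  0.81] wrist [0.38 0.13 0.47] tcp [0.441 0.131 0.306] rotdeg 0
rot rows 12 q [ 67.  67. -84. 104.  25.  59. 163.] marg 0.3 err 0.0 elbow [ 0.16 -0.47  0.49] wrist [ 0.54 -0.23  0.39] tcp [ 0.538 -0.104  0.268] rotdeg 93
a r
[... 1292 characters left out ...]
 elbow [ 0.12 -0.03  0.81] wrist [0.38 0.13 0.47] tcp [0.441 0.131 0.306] rotdeg 0
rot rows 14 q [ 36.  35. -25. 106. -35.  60.  36.] marg 20.2 err 0.0 elbow [ 0.22 -0.21  0.72] wrist [ 0.54 -0.23  0.39] tcp [ 0.538 -0.104  0.268] rotdeg 107
a rows 2 q [ 33.  38. -26. 109. -37.  51.  38.] marg 21.9 err 0.0 elbow [ 0.26 -0.21  0.7 ] wrist [ 0.54 -0.18  0.34] tcp [ 0.538 -0.054  0.218] rotdeg 0
b rows 2 q [ 31.  42. -28. 111. -39.  45.  39.] marg 20.1 err 0.0 elbow [ 0.29 -0.22  0.68] wrist [ 0.54 -0.14  0.31] tcp [ 0.538 -0.019  0.183] rotdeg 0
c rows 1 q [ 29.  42. -29. 112. -41.  43.  38.] marg 18.7 err 0.0 elbow [ 0.3  -0.2   0.68] wrist [ 0.54 -0.11  0.31] tcp [0.538 0.011 0.183] rotdeg 0
```

{"op": "drive_tool", "data": {
  "series": [
    [[-0.005,0,-0.05,0,0,0],[-0.015,0,-0.15,0,0,0],[-0.03,0,-0.3,0,0,0],[-0.043,0,-0.454,0,0,0],[-0.043,0,-0.454,0,0,0]]
  ]
}}

```text
time_s: 15.85
position: [0.441, 0.1313, 0.3084]
eef_rot: [179.9, 20.9, 179.1]
contact_force: [0.7, -0.3, -1.4]
width: 0.0519
```

```bash
python3 log.py; python3 - <<'E'
from go import *
xa,Ra=pushpose(-.055,-.105,.075,roll=-90)
x0,R0,q=c(xa+[0,-.05,.05],Ra)
sim(q,[('rot',xa+[0,-.05,.05],Ra),('a',xa,Ra)])
from h import *
p,d=snapshot('top');np.savez('top7.npz',p=p,d=d)
p=p[150:300,220:370];save('top7.png',cv2.resize(p,None,fx=4,fy=4))
E
```

```text
15.85 [ -4.7  11.7 -23.9 126.5  32.2  27.6  35. ] [0.441  0.1313 0.3084] [179.85  20.92 179.07] [ 0.7 -0.3 -1.4] 0.05190905052917918
cmd [-0.317, -0.9348, 0.2931, -0.0541, 0.1423, 0.2551] mm 257.41261550887305 deg 106.94834646681073
rot rows 14 q [ 36.  35. -24. 106. -35.  60.  37.] marg 20.3 err 0.0 elbow [ 0.22 -0.21  0.72] wrist [ 0.54 -0.23  0.39] tcp [ 0.538 -0.104  0.268] rotdeg 107
a rows 2 q [ 33.  38. -26. 109. -38.  51.  38.] marg 21.6 err 0.0 elbow [ 0.26 -0.21  0.7 ] wrist [ 0.54 -0.18  0.34] tcp [ 0.538 -0.054  0.218] rotdeg 0
```

View pics/top7.png

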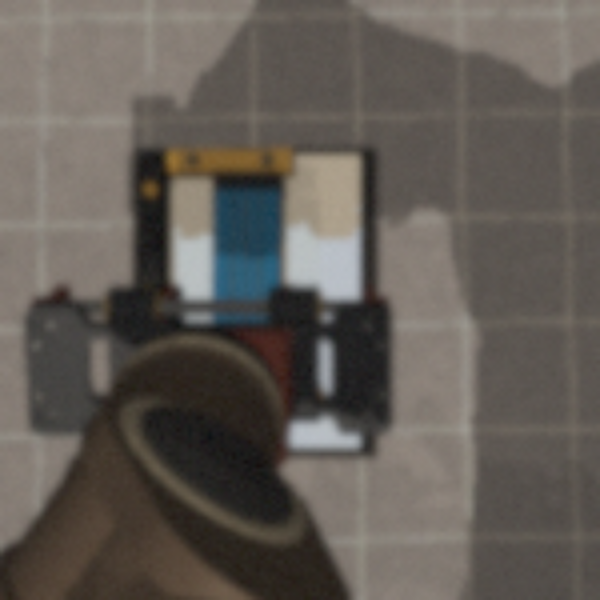

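{"op": "drive_tool", "data": {
  "series": [
    [[-0.03,-0.09,0.0,-0.005,0.014,0.025],[-0.06,-0.19,0.02,-0.011,0.028,0.051],[-0.095,-0.28,0.05,-0.016,0.043,0.077],[-0.127,-0.37,0.08,-0.022,0.057,0.102],[-0.16,-0.47,0.12,-0.027,0.071,0.128],[-0.19,-0.56,0.16,-0.032,0.085,0.153],[-0.22,-0.65,0.2,-0.038,0.1,0.179],[-0.25,-0.75,0.23,-0.043,0.114,0.204],[-0.285,-0.84,0.26,-0.049,0.128,0.23],[-0.317,-0.935,0.293,-0.0541,0.1423,0.255]]
  ],
  "gripper": -1,
  "grip_force": 20
}}

```text
time_s: 17.15
position: [0.5373, -0.1053, 0.264]
eef_rot: [-179.3, -45.1, 88.6]
contact_force: [-1.0, 0.2, -0.1]
width: 0.0005
```

```bash
python3 log.py; python3 - <<'E'
from go import *
from h import *
# case check with top
p,d=snapshot('top');P=cloud('top',d);save('top8.png',cv2.resize(p[150:300,220:370],None,fx=4,fy=4))
Q=P.reshape(-1,3);Q=Q[(Q[:,2]>.042)&(Q[:,2]<.068)&(Q[:,0]>.45)&(Q[:,0]<.62)&(Q[:,1]>.08)&(Q[:,1]<.165)]
print(len(Q),Q[:,2].mean(),cv2.minAreaRect((Q[:,:2]*1000).astype(np.float32)),'jig',Rj.T@(Q.mean(0)-C))
xa,Ra=pushpose(-.055,-.092,.062,roll=-90)
c(xa,Ra)
E
```

```text
17.15 [ 35.1  34.7 -22.5 105.6 -35.9  60.3  37.2] [ 0.5373 -0.1053  0.264 ] [-179.29  -45.07   88.65] [-1.   0.2 -0.1] 0.0004958223490357204
824 0.05341836687020447 ((545.36865234375, 129.5229949951172), (127.33413696289062, 51.57651901245117), 6.330899715423584) jig [-0.0553051  -0.05024787  0.03941837]
cmd [0.0299, -0.0049, 0.3581, 0.0003, -0.0005, -0.0034] mm 89.84083684358954 deg 1.2425443728482566
```

View pics/top8.png

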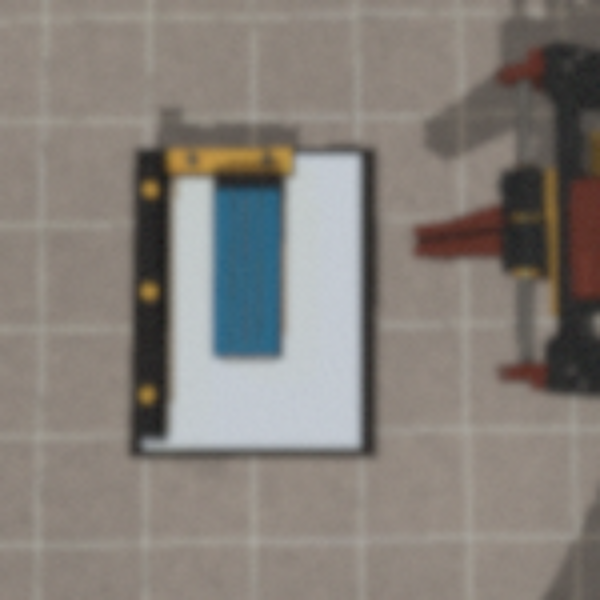

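{"op": "drive_tool", "data": {
  "series": [
    [[0.006,-0.001,0.1,0,0,-0.001],[0.015,-0.002,0.2,0,0,-0.002],[0.03,-0.005,0.3,0,0,-0.0034],[0.03,-0.005,0.358,0,0,-0.0034],[0.03,-0.005,0.358,0,0,-0.0034]]
  ]
}}

```text
time_s: 17.82
position: [0.5371, -0.0401, 0.2035]
eef_rot: [-179.9, -45.2, 89.4]
contact_force: [0.4, -0.4, -0.3]
width: 0.0008
```

```bash
cat > tip.py <<'E'
from go import *
s=state();R0=R.from_euler('xyz',s['eef_rot'],degrees=True).as_matrix()
t=np.array(s['position'])+R0@[0,0,.182];print('t',s['time_s'],'tip jig mm',np.round(Rj.T@(t-C)*1000,1),'tool z in jig',np.round(Rj.T@R0[:,2],3),'F jig',np.round(Rj.T@s['contact_force'],1),'w',round(s['width'],4))
E
python3 log.py; python3 tip.py;python3 - <<'E'
from go import *
print(np.round(R.from_euler('xyz',state()['eef_rot'],degrees=True).as_matrix().T@Rj/250,5))
c(*pushpose(-.055,-.072,.042,roll=-90))
E
```

```text
17.825 [ 31.1  39.3 -25.2 109.9 -39.3  49.4  39.6] [ 0.5371 -0.0401  0.2035] [-179.92  -45.17   89.38] [ 0.4 -0.4 -0.3] 0.0007617479203486436
t 17.825 tip jig mm [-55.8 -90.9  61.2] tool z in jig [-0.001  0.709 -0.705] F jig [ 0.4 -0.4 -0.3] w 0.0008
[[ 0.00e+00  2.82e-03  2.84e-03]
 [ 4.00e-03  0.00e+00 -0.00e+00]
 [-1.00e-05  2.84e-03 -2.82e-03]]
cmd [0.001, 0.0024, 0.1076, -0.0002, -0.0005, -0.0] mm 26.91240762413934 deg 0.188373809004279
```

{"op": "drive_tool", "data": {
  "series": [
    [[0,0.001,0.04,0,0,0],[0,0.002,0.08,0,0,0],[0,0.003,0.108,0,0,0],[0,0.003,0.115,0,0,0],[0,0.003,0.118,0,0,0]]
  ]
}}

```text
time_s: 18.45
position: [0.5381, -0.0192, 0.1827]
eef_rot: [-179.9, -45.2, 89.4]
contact_force: [-1.3, -0.6, 0.3]
width: 0.0006
```

```bash
python3 tip.py
```

```text
t 18.45 tip jig mm [-55.  -70.   40.3] tool z in jig [-0.001  0.709 -0.705] F jig [-1.3 -0.6  0.3] w 0.0006
```

{"op": "drive_tool", "data": {
  "series": [
    [[0.007,0,0.009,0,0,0],[0.014,0,0.016,0,0,0],[0.021,0,0.023,0,0,0],[0.028,0,0.03,0,0,0]]
  ]
}}

```text
time_s: 18.95
position: [0.5383, -0.0089, 0.1825]
eef_rot: [-179.9, -45.2, 89.4]
contact_force: [0.9, -1.8, 1.3]
width: 0.0007
```

```bash
python3 tip.py; python3 - <<'E'
from h import *
for n in ('scene','top'):
    p,d=snapshot(n);save(n+'9.png',cv2.resize(p[90:250,230:430] if n=='scene' else p[150:300,220:370],None,fx=4 if n=='top' else 3,fy=4 if n=='top' else 3))
E
```

```text
t 18.95 tip jig mm [-54.9 -59.7  40.1] tool z in jig [-0.001  0.709 -0.705] F jig [ 0.9 -1.8  1.3] w 0.0007
```

View pics/scene9.png

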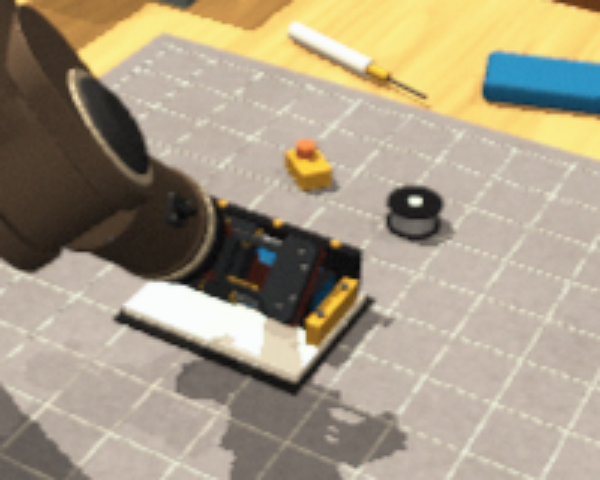

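View pics/top9.png

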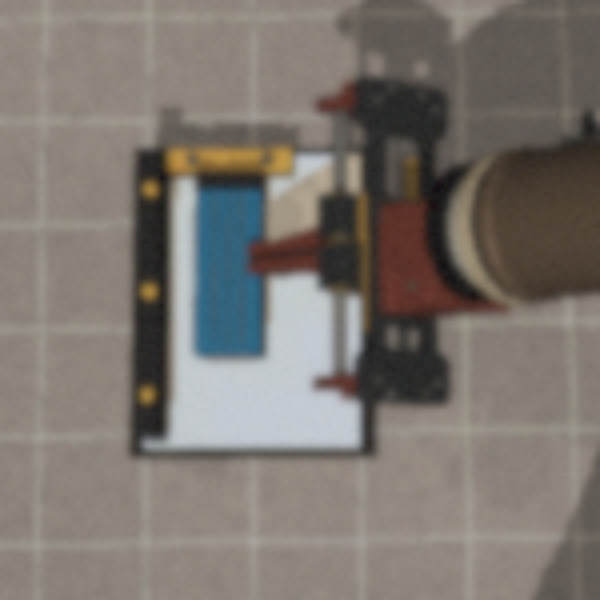

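The case slides straight towards the fence and its cap stays at the stop. Tip at top-crop pixel (255,250). I'll continue.

{"op": "drive_tool", "data": {
  "series": [
    [[0.007,0,0.008,0,0,0],[0.014,0,0.015,0,0,0],[0.021,0,0.023,0,0,0],[0.028,0,0.031,0,0,0],[0.036,0,0.039,0,0,0],[0.044,0,0.046,0,0,0],[0.047,0,0.049,0,0,0]]
  ]
}}

```text
time_s: 19.92
position: [0.5384, 0.0087, 0.1822]
eef_rot: [-179.9, -45.2, 89.4]
contact_force: [-1.2, -3.0, 4.5]
width: 0.0
```

```bash
python3 tip.py
```

```text
t 19.925 tip jig mm [-55.1 -42.1  39.9] tool z in jig [-0.001  0.709 -0.705] F jig [-1.1 -3.1  4.5] w 0.0
```

{"op": "drive_tool", "data": {
  "series": [
    [[0.003,0,0.003,0,0,0],[0.005,0,0.005,0,0,0],[0.005,0,0.005,0,0,0]]
  ]
}}

```text
time_s: 20.3
position: [0.5384, 0.0101, 0.1822]
eef_rot: [-179.9, -45.2, 89.4]
contact_force: [-1.3, -3.8, 5.1]
width: 0.0007
```

```bash
python3 tip.py; python3 tip.py; python3 - <<'E'
from h import *
p,d=snapshot('top');np.savez('top10.npz',p=p,d=d);save('top10.png',cv2.resize(p[170:270,230:330],None,fx=6,fy=6,interpolation=2))
E
```

```text
t 20.3 tip jig mm [-55.  -40.7  39.9] tool z in jig [-0.001  0.709 -0.705] F jig [-1.2 -3.8  5.1] w 0.0007
t 20.3 tip jig mm [-55.  -40.7  39.9] tool z in jig [-0.001  0.709 -0.705] F jig [-1.2 -3.8  5.1] w 0.0007
```

View pics/top10.png

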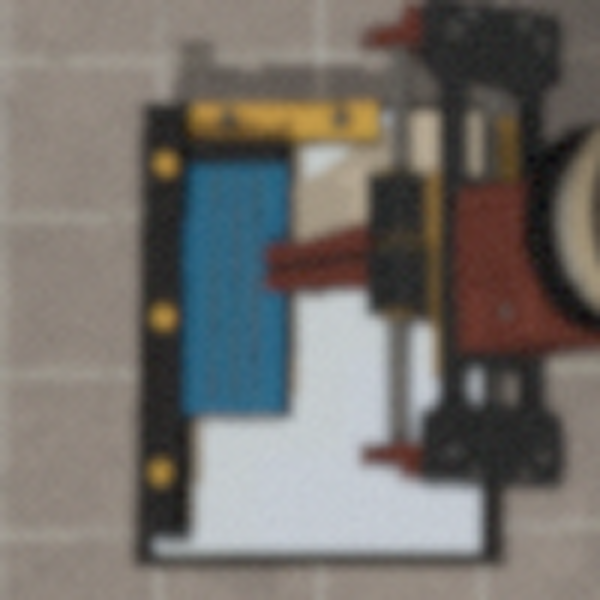

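```bash
python3 - <<'E'
from go import *
from h import *
z=np.load('top10.npz');p=z['p'].astype(float)
# profile along rows at columns avoiding finger: cols 262-272
def prof(img,c0,c1,r0,r1): return img[r0:r1,c0:c1].mean(1)
pr=prof(p,263,272,180,246)
for r in list(range(186,202))+list(range(234,244)): print(r,pr[r-180].round(0).tolist())
a=p[205:235]; 
for cc in range(255,285): print(cc,a[:8,cc].mean(0).round(0).tolist(),end=' ')
E
```

```text
186 [119.0, 102.0, 82.0]
187 [145.0, 117.0, 75.0]
188 [160.0, 126.0, 70.0]
189 [148.0, 117.0, 64.0]
190 [125.0, 98.0, 55.0]
191 [110.0, 85.0, 47.0]
192 [93.0, 72.0, 43.0]
193 [64.0, 53.0, 39.0]
194 [45.0, 41.0, 39.0]
195 [41.0, 41.0, 42.0]
196 [40.0, 50.0, 58.0]
197 [41.0, 72.0, 89.0]
198 [45.0, 90.0, 115.0]
199 [48.0, 98.0, 123.0]
200 [50.0, 98.0, 123.0]
201 [49.0, 98.0, 123.0]
234 [53.0, 100.0, 125.0]
235 [52.0, 100.0, 126.0]
236 [51.0, 101.0, 128.0]
237 [54.0, 103.0, 130.0]
238 [77.0, 107.0, 127.0]
239 [119.0, 128.0, 135.0]
240 [158.0, 163.0, 164.0]
241 [182.0, 187.0, 188.0]
242 [189.0, 195.0, 196.0]
243 [191.0, 196.0, 197.0]
255 [42.0, 42.0, 40.0] 256 [40.0, 39.0, 38.0] 257 [39.0, 38.0, 38.0] 258 [38.0, 38.0, 38.0] 259 [36.0, 42.0, 48.0] 260 [33.0, 59.0, 76.0] 261 [36.0, 82.0, 108.0] 262 [42.0, 96.0, 124.0] 263 [46.0, 100.0, 130.0] 264 [47.0, 100.0, 128.0] 265 [50.0, 98.0, 123.0] 266 [51.0, 99.0, 124.0] 267 [48.0, 100.0, 127.0] 268 [52.0, 98.0, 123.0] 269 [57.0, 95.0, 117.0] 270 [53.0, 99.0, 123.0] 271 [52.0, 100.0, 125.0] 272 [52.0, 95.0, 117.0] 273 [53.0, 91.0, 116.0] 274 [55.0, 88.0, 111.0] 275 [56.0, 81.0, 102.0] 276 [57.0, 76.0, 94.0] 277 [65.0, 70.0, 81.0] 278 [88.0, 77.0, 75.0] 279 [114.0, 96.0, 85.0] 280 [130.0, 110.0, 96.0] 281 [133.0, 111.0, 97.0] 282 [130.0, 108.0, 93.0] 283 [127.0, 104.0, 91.0] 284 [125.0, 100.0, 87.0]
```

```bash
python3 - <<'E'
from go import *
from h import *
f=lambda u,v,z:np.round((Rj.T@(ray('top',[[u,v]],z)[0]-C))*1000,1)
print('cap/blue (expect x=-12)',f(267,196.8,.054));print('cap top edge (expect 0)',f(267,192.3,.054))
print('free end bottom (expect -110)',f(267,239.2,.014),'as top',f(267,239.2,.054))
print('stop outer edge z=.039 expect 14',f(267,186.3,.039))
print('fence side (expect y 0 if at top edge)',f(260.2,207,.054));print('near side top edge (expect -40)',f(276.7,207,.054), f(277.5,207,.014))
# stop reference where unobstructed from first image
q=np.load('top0.npz')['p'].astype(float)
pr=q[180:210,270:285].mean(1)
for r in range(184,202): print(r,pr[r-180].round(0).tolist(),end=' ')
E
```

```text
cap/blue (expect x=-12) [-12.1 -16.4  40. ]
cap top edge (expect 0) [ -1.3 -16.3  40. ]
free end bottom (expect -110) [-109.8  -13.1    0. ] as top [-112.5  -17.6   40. ]
stop outer edge z=.039 expect 14 [ 15.8 -14.4  25. ]
fence side (expect y 0 if at top edge) [-36.4  -0.6  40. ]
near side top edge (expect -40) [-36.6 -39.6  40. ] [-31.3 -37.8   0. ]
184 [87.0, 81.0, 76.0] 185 [91.0, 83.0, 75.0] 186 [104.0, 89.0, 69.0] 187 [132.0, 106.0, 63.0] 188 [157.0, 123.0, 62.0] 189 [166.0, 130.0, 62.0] 190 [166.0, 130.0, 61.0] 191 [163.0, 129.0, 61.0] 192 [145.0, 117.0, 61.0] 193 [125.0, 108.0, 80.0] 194 [137.0, 133.0, 124.0] 195 [160.0, 163.0, 160.0] 196 [170.0, 175.0, 174.0] 197 [171.0, 177.0, 177.0] 198 [171.0, 176.0, 179.0] 199 [171.0, 177.0, 181.0] 200 [171.0, 177.0, 181.0] 201 [171.0, 177.0, 181.0]
```

{"op": "drive_tool", "data": {
  "series": [
    [[0,0.004,0.001,0,0,0],[0,0.008,0.002,0,0,0],[0,0.008,0.002,0,0,0]]
  ]
}}

```text
time_s: 20.72
position: [0.5392, 0.0102, 0.1818]
eef_rot: [-179.7, -45.2, 89.4]
contact_force: [-6.3, -8.6, 10.6]
width: 0.0001
```

```bash
python3 tip.py; python3 - <<'E'
from h import *
p,d=snapshot('top');np.savez('top11.npz',p=p,d=d)
a=np.load('top10.npz')['p'].astype(float)
for q in(a,p.astype(float)):
    pr=q[:,263:268].mean(1); print(pr[193:200,2].round(0),pr[236:243,0].round(0))
E
python3 tip.py
```

```text
t 20.725 tip jig mm [-54.8 -40.5  39.6] tool z in jig [-0.004  0.71  -0.704] F jig [-6.2 -8.6 10.6] w 0.0001
[ 39.  39.  41.  56.  88. 114. 123.] [ 50.  55.  77. 118. 156. 179. 186.]
[ 36.  39.  39.  55.  88. 115. 123.] [ 50.  53.  78. 118. 155. 179. 185.]
t 20.775 tip jig mm [-54.8 -40.5  39.6] tool z in jig [-0.004  0.71  -0.704] F jig [-6.9 -8.4 10.3] w 0.0009
```

{"op": "drive_tool", "data": {
  "series": [
    [[0,0,0,0,0,0],[0,0,0,0,0,0]]
  ]
}}

```text
time_s: 21.02
position: [0.539, 0.01, 0.1819]
eef_rot: [-179.7, -45.2, 89.4]
contact_force: [-1.9, -5.4, 7.0]
width: 0.0007
```

```bash
python3 tip.py
```

```text
t 21.025 tip jig mm [-55.  -40.6  39.7] tool z in jig [-0.004  0.71  -0.704] F jig [-1.9 -5.4  7. ] w 0.0007
```

{"op": "drive_tool", "data": {
  "series": [
    [[0.0005,0,0.001,0,0,0],[0.0005,0,0.001,0,0,0],[0.0005,0,0.001,0,0,0]]
  ]
}}

```text
time_s: 21.4
position: [0.539, 0.0101, 0.182]
eef_rot: [-179.7, -45.2, 89.4]
contact_force: [-1.2, -5.5, 5.3]
width: 0.0007
```

```bash
python3 tip.py
```

```text
t 21.4 tip jig mm [-55.  -40.6  39.8] tool z in jig [-0.004  0.71  -0.704] F jig [-1.1 -5.5  5.3] w 0.0007
```

Now 7.6 N and well balanced. I'll press slightly more.

{"op": "drive_tool", "data": {
  "series": [
    [[0,0,0.0016,0,0,0],[0,0,0.0016,0,0,0],[0,0,0.0016,0,0,0]]
  ]
}}

```text
time_s: 21.78
position: [0.539, 0.0101, 0.1819]
eef_rot: [-179.7, -45.2, 89.3]
contact_force: [-1.4, -5.2, 7.1]
width: 0.0006
```

```bash
python3 tip.py
```

```text
t 21.775 tip jig mm [-55.  -40.6  39.7] tool z in jig [-0.004  0.71  -0.704] F jig [-1.3 -5.2  7.1] w 0.0006
```

{"op": "drive_tool", "data": {
  "series": [
    [[0.0007,0,0.0022,0,0,0],[0.0007,0,0.0022,0,0,0],[0.0007,0,0.0022,0,0,0]]
  ]
}}

```text
time_s: 22.15
position: [0.5389, 0.0101, 0.1819]
eef_rot: [-179.7, -45.2, 89.3]
contact_force: [-1.6, -6.3, 8.3]
width: 0.0004
```

```bash
python3 tip.py
```

```text
t 22.15 tip jig mm [-55.  -40.6  39.7] tool z in jig [-0.004  0.71  -0.704] F jig [-1.6 -6.3  8.3] w 0.0004
```

```bash
python3 - <<'E'
from go import *
from h import *
for n in ('scene','top','wrist'):
    p,d=snapshot(n);np.savez(n+'F.npz',p=p,d=d);save(n+'F.png',cv2.resize(p[100:240,240:420],(800,600)) if n=='scene' else cv2.resize(p[100:300,170:400],None,fx=3,fy=3) if n=='top' else p)
    print(np.round(state()['contact_force'],1))
for i in range(8): snapshot('top')
s=state();print(s['time_s'],np.round(s['contact_force'],1),s['position'])
P=cloud('top',np.load('topF.npz')['d'])
for nn,(c0,c1,r0,r1) in dict(jar=(358,390,108,146),spool=(182,216,178,212),stand=(175,205,233,265)).items():
    Q=P[r0:r1,c0:c1].reshape(-1,3);Q=Q[Q[:,2]>0.012];zt=np.nanpercentile(Q[:,2],95);print(nn,Q[Q[:,2]>zt-.008].mean(0).round(4))
E
```

```text
[-1.1 -6.8  8.9]
[-2.9 -7.   7.6]
[-1.6 -6.1  8.4]
22.7 [-1.6 -6.5  8.4] [0.53892596 0.01013202 0.18186398]
jar [ 0.7488 -0.0965  0.0701]
spool [0.5945 0.3346 0.0283]
stand [0.4561 0.3604 0.0336]
```

View pics/topF.png

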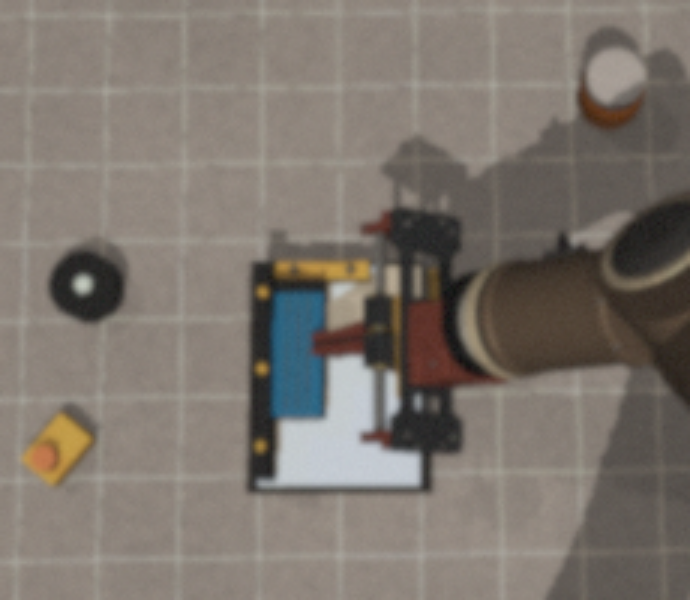

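View pics/wristF.png

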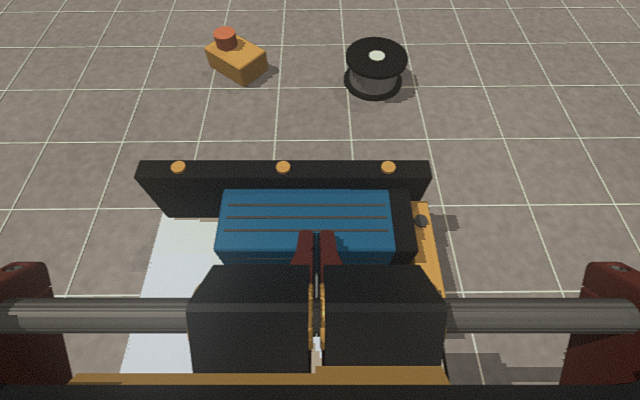

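The wrist view shows the case flush along the fence, with the black cap at the brass stop near (412,225) and the fingertips on its upper near edge. The push is steady at about 10.7 N and the bystanders haven't moved, so I'm handing in.

```bash
python3 -c "
from plant import *
print(sign_off()); s=state(); print(s['time_s'],s['contact_force'])"
```

```text
the job is handed in; nothing more can be done
None
the job is handed in; nothing more can be done
```

The blue case is lying on the bed, along the fence and with its cap end at the stop. I handed the job in at about 22.7 s, still holding the diagonal push.

**What I did:** I gripped the larger blue case from the side, lifted and turned it, and set it flat on the bed with the cap at the stop. After letting go, I closed the fingers, tilted them 45° and slid the case 30 mm to the fence by its upper edge. I kept pressing there.

**Last checks:**
- **Push:** it held steady over the last half second. The tool read about 6.5 N sideways, 8.4 N down and 1.6 N along the fence, about 10.7 N in all.
- **Fence:** the case's edges lie within about 1 mm of the seated position, and the wrist picture shows it flush.
- **Stop:** the overhead picture could not rule out a gap of up to about 2 mm. When I dragged the case towards the stop, it did not visibly move and resisted with over 6 N. That is more than I estimate friction alone would give (about 4.4 N), so I take it as touching.
- **Bystanders:** the spool, jar and brass stand are within 1 mm of where they started.

**Slightly off:** the push leans a little more down than sideways (about 52° rather than 45°).

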